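# Refit the handle of a marble rolling pin

## Robot

A 6-joint arm with a two-finger parallel gripper is mounted at the origin on a cart in front of the work surface, level with it; the furniture and walls round the work are solid. World frame = base frame: x ahead of the robot, y to its left, z up, the work surface at z = 0. Lengths are in m, angles in rad, forces in N, time in s.
With the tool pointing down it reaches from about 0.3 to 0.875 m from the base axis. Payload 6.4 kg.
Tool frame: the origin (TCP) lies at the very end of the fingers, on their centre line; the grasp point (between the pads) lies 19 mm behind it (ctrl.hold_point_z is the distance from the TCP to the grasp point, in m); y points along the fingers, x is the direction in which the jaws open and shut, and the axes are right-handed (so a half turn about y gives the same grasp; the last joint's range is limited). The gripper opens to 85 mm and grips with 20 to 120 N. Pads are 22 mm wide; open, the fingers measure 114 mm over their backs; the gripper's body (76 mm by 85 mm) begins 54 mm behind the grasp point. The pads swing forward as they close: fully open they stand 13 mm farther back than shut.
Start: joints at [-1.482, 0.181, 1.607, -0, 1.354, -0.206], TCP at [0.167, -0.55, 0.231] pointing down, gripper open.
Joint ranges: [-2.99, 2.99], [-0.89, 2.07], [0.3, 2.58], [-1.14, 4.28], [0, 2.63], [-3.12, 3.12]. Speed limits (rad/s): [2.57, 2.57, 3.01, 3.14, 3.14, 3.14].

## Interface

Orientations are given as a unit quaternion [w, x, y, z].
In Python, from bench import ctrl, imaging gives the robot as it stands.
- The arm moves only by the shell command python3 -m jog 'ROWS'. ROWS is JSON, a list of rows, each a list of 3 entries, a list of its own where there are three numbers: the shift along the tool's x, y, z in cm, then the turn, a rotation vector about the tool's x, y, z in rad, then the finger opening in cm, from 0 to 8.54. A call has 1 to 12 rows; each row shifts and turns the pose as measured when the row begins, along the tool's axes as they then stand; what a row does not reach is not made up. A row lasts 1/12 s, in which the tool goes at most 41.7 mm and 7.16 degrees, less where a joint would pass 70% of its speed; a pose out of reach is approached as far as the arm can. A call is refused whole if a number of a shift passes 4.17 or a number of a turn 0.125, either way. A call with a gripper value outside its range is refused whole. The fingers move at their own pace and stop on an object; the grip force is fixed at half the most. Time passes only in rows, so rows that do not move let the fingers close. It gives the time, the measured TCP pose, the force and the opening at its end, in the units of the state.
- ctrl.get_obs(): the state, without advancing time (a new reading comes with each control period).
- imaging.camera(name): name is "side" or "top" or "wrist"; returns a dict with "frame" (400x640x3 uint8, red, green, blue), "depth" (400x640 float32, m along the optical axis (not along the pixel's ray), 0 where there is no reading), "K" (3x3 intrinsics, pixels), "R" (3x3) and "t" (3): a world point X has camera coordinates R X + t. Camera axes: x right, y down, z forward; pixel columns grow to the right and rows downward; lengths in m; the calibration is good to about 2 mm. A picture is of the moment at which its call begins.
- ctrl.hand_in(): hands the job in, once; it reports no verdict.
The state is a dict: "time_s": time; "q": joint angles; "dq": joint speeds; "joint_efforts": joint torques, N m; "eef_pos": TCP position; "eef_rot": TCP orientation; "wrist_force": force on the tool from outside, world axes, zero at the start; "torque": the same for the moment, N m; "opening": opening from 0.0 (shut) to 1.0 (fully open).
Only numpy, scipy, OpenCV 4.12 (cv2) and the standard library are available. Lean on these libraries where they do the work, as an engineer would, in place of code of your own. Each camera call takes 0.05 s, during which the arm holds its last target. There are 200 camera calls.

## Task

Put the marble rolling pin's right-hand grip back together: slide the white bearing collar onto the bare steel axle first, then the wooden handle, then push the steel end cap over the axle's tip until it snaps, so that all three sit close up against the marble like the finished end. Push gently and do not shove the pin along the worktop (its stand is only standing there); leave the salt shaker, white cup and tumbler where they are.

Things in the scene. Friction and masses are not known exactly. Their poses are not given: they have to be found in the camera images.
- pin: Marble rolling pin in a low wooden stand, origin on the worktop under the roller's middle; z up, bare end towards -y. Roller 230 mm long, 64 mm thick, top 94 mm up; stand 104 mm deep. Roller, stand and the finished far grip are one loose piece, 3.2 kg on rubber feet; it slides at a level push of 15 to 22 N.
- pin_face (a point): Centre of the bare marble end face, 62 mm above the worktop; axes as the pin's: -y out along the axle. The bare axle (polished steel, level, 12 mm thick, tip's edge broken by 0.7 mm) stands out 116 mm from here. When all is fitted the middles of collar, handle and cap lie 11, 62 and 115 mm out.
- axle_root (a point): Same point as pin_face, on the marble: the axle has play here. Not seen in these readings, it may point up to 0.06 rad (7 mm at the tip) to either side, +x or -x; it stays where left and yields to 3 N sideways at the tip. Straighten it with the first part, or parts bind. Two sprung balls 5.5 mm behind the tip stand 1.5 mm proud of its sides.
- collar_mid (a point): Middle of the white nylon bearing collar: round sleeve 32 mm thick, 22 mm long, 14 mm through bore, 30 g, same both ways round. Lies on its side, middle 16 mm above the worktop, bore along its y, which starts within 0.6 rad of the pin's y.
- handle_mid (a point): Middle of the turned wooden handle: round, 32 mm thick, 80 mm long, 14 mm through bore, about 70 g, same both ways round. Lies on its side, middle 16 mm up, bore along its y, within 0.6 rad of the pin's y. Collar and handle pass the sprung balls with a bump of 3 to 5 N, then run freely.
- cap_mid (a point): Middle of the steel end cap: round, 32 mm thick, 26 mm long, 50 g, domed and closed at its -y end; at +y a 13.6 mm bore 16 mm deep. Lies on its side, middle 16 mm up, y within 0.6 rad of the pin's y. Pushed with 5 to 8 N it rides over the sprung balls some 6 mm before home, snaps and holds, rim on the handle's end.
- collar: The collar; origin 16 mm below its middle as it lies.
- handle: The handle; origin 16 mm below its middle as it lies.
- cap: The cap; origin 16 mm below its middle as it lies.
- salt_shaker: Salt shaker, 44 mm wide, 90 mm tall, behind the pin; origin under its middle. Leave it.
- white_cup: White cup, 62 mm wide (90 mm with its handle), 55 mm tall, behind the pin; origin under its middle. Leave it.
- tumbler: Drinking glass, 81 mm wide, 93 mm tall, in front of the pin's far end; origin under its middle. Leave it.
Things that resemble listed ones, but are neither listed nor needed, are in the scene too. Leave any blue look-alike of the collar alone.

How it is judged:
On the way, in this order (a step that is already met when the one before it is completed fails the run):
1. the collar is on the axle (y of collar_mid in the frame of pin_face between -0.095 and -0.008 m and x of collar_mid in the frame of pin_face between -0.012 and 0.012 m and z of collar_mid in the frame of pin_face between -0.008 and 0.008 m), for 0.1 s.
2. the handle is on the axle behind it (y of handle_mid in the frame of pin_face between -0.085 and -0.058 m and x of handle_mid in the frame of pin_face between -0.012 and 0.012 m and z of handle_mid in the frame of pin_face between -0.008 and 0.008 m and y of collar_mid in the frame of pin_face between -0.045 and -0.008 m and x of collar_mid in the frame of pin_face between -0.012 and 0.012 m and z of collar_mid in the frame of pin_face between -0.008 and 0.008 m), for 0.1 s.
3. the cap has snapped on and closes up against the handle (y of cap_mid in the frame of pin_face between -0.12 and -0.111 m and x of cap_mid in the frame of pin_face between -0.012 and 0.012 m and z of cap_mid in the frame of pin_face between -0.008 and 0.008 m and y of handle_mid in the frame of pin_face between -0.0665 and -0.058 m and x of handle_mid in the frame of pin_face between -0.012 and 0.012 m and z of handle_mid in the frame of pin_face between -0.008 and 0.008 m), for 0.2 s.
At the end, for the whole second after the job is handed in: Collar, handle and cap are on the axle in this order, their middles within 3.5, 4.5 and 5 mm of 11, 62 and 115 mm from the marble face, in line with the axle within 0.12 rad, released and still (all of step 3 and y of collar_mid in the frame of pin_face between -0.0145 and -0.008 m and x of collar_mid in the frame of pin_face between -0.012 and 0.012 m and z of collar_mid in the frame of pin_face between -0.008 and 0.008 m and angle between the y axis of each of collar_mid, handle_mid, cap_mid and the y axis of pin_face, either way round below 0.12 rad and linear speed of each of collar, handle, cap below 0.02 m/s); the robot touches nothing.
It fails at once if the collar, handle or cap is pressed against the rolling pin or its axle with more than 25 N (contact force between any of collar, handle, cap and pin above 25 N).
It fails at once if the rolling pin in its stand is pushed more than 15 mm along the worktop (distance of pin_face from where it was at the start of the episode above 0.015 m).
It fails at once if the salt shaker, white cup or tumbler is moved more than 30 mm (distance of any of salt_shaker, white_cup, tumbler from where it was at the start of the episode above 0.03 m).
It also fails if it takes over 72 s, if anything falls off the work surface, if the arm or the gripper's body presses on something with over 40 N, if the wrist force passes 120 N, or if a joint passes its speed limit or range.

## Working session

There is one attempt and no reset: what is moved stays moved. The work goes in short steps, Python scripts to look and compute and a shell command to move; the robot and the scene stay as the last step left them, time stands still between calls to the robot, and variables do not carry over. Pictures are saved under pics/ and viewed, about 8 in all and at most 12, crops included, and the job is handed in when it is done.

```bash
ls; mkdir -p pics; cat > h.py <<'E'
import numpy as np, cv2
from bench import ctrl, imaging
from scipy.spatial.transform import Rotation as Rn
def shot(n): return imaging.camera(n)
def pts(c):
    d=c["depth"];K=c["K"];v,u=np.indices(d.shape)
    P=np.stack([(u-K[0,2])/K[0,0]*d,(v-K[1,2])/K[1,1]*d,d],-1)
    return (P-c["t"])@c["R"]
def ray(c,u,v,z):
    r=c["R"].T@np.linalg.solve(c["K"],[u,v,1]);o=-c["R"].T@c["t"]
    return o+r*(z-o[2])/r[2]
def proj(c,X):
    p=c["K"]@(c["R"]@np.asarray(X)+c["t"]);return p[:2]/p[2]
def save(n,img,s=1):
    cv2.imwrite("pics/"+n,cv2.resize(img[...,::-1],None,fx=s,fy=s,interpolation=cv2.INTER_CUBIC))
def tcp():
    o=ctrl.get_obs();w,x,y,z=o["eef_rot"];return np.array(o["eef_pos"]),Rn.from_quat([x,y,z,w]),o
E
python3 - <<'E'
from h import *
import pickle
cs={n:shot(n) for n in("side","top","wrist")}
pickle.dump(cs,open("c0.pkl","wb"))
for n in("side","top"): save(n+"0.png",cs[n]["frame"]); print(n,-cs[n]["R"].T@cs[n]["t"],cs[n]["K"][0,0],cs[n]["R"].round(2).tolist())
p,R,o=tcp();print(p,R.as_matrix().round(3),o)
E
```

```text
pics
side [ 0.4369315  -0.38083645  0.61480592] 430.92120314902184 [[0.98, -0.19, 0.01], [-0.11, -0.6, -0.79], [0.15, 0.77, -0.61]]
top [0.33244651 0.31513432 1.16194733] 478.91289721764053 [[0.05, -1.0, -0.01], [-0.98, -0.05, -0.2], [0.2, 0.02, -0.98]]
[ 0.16703493 -0.5497838   0.23060818] [[ 0.291 -0.     0.957]
 [-0.957  0.001  0.291]
 [-0.001 -1.     0.   ]] {'time_s': 0.15, 'q': array([-1.48230448e+00,  1.81376536e-01,  1.60773583e+00, -2.10774549e-05,
        1.35379453e+00, -2.06307335e-01]), 'dq': array([ 0.00076108, -0.00098763, -0.00078907,  0.00079394,  0.00094071,
        0.00063734]), 'joint_efforts': array([ 2.49663090e-04, -4.45269048e+01, -3.51693177e+01, -2.68388239e-04,
        5.94273661e-03, -2.32033102e-05]), 'eef_pos': array([ 0.16703493, -0.5497838 ,  0.23060818]), 'eef_rot': array([ 0.56835472, -0.56766971,  0.42145766, -0.42082949]), 'wrist_force': array([-0.46374561, -0.36847047,  0.29044511]), 'torque': array([-0.00255489, -0.01368021, -0.04113213]), 'opening': 0.9964143029304919}
```

View pics/side0.png

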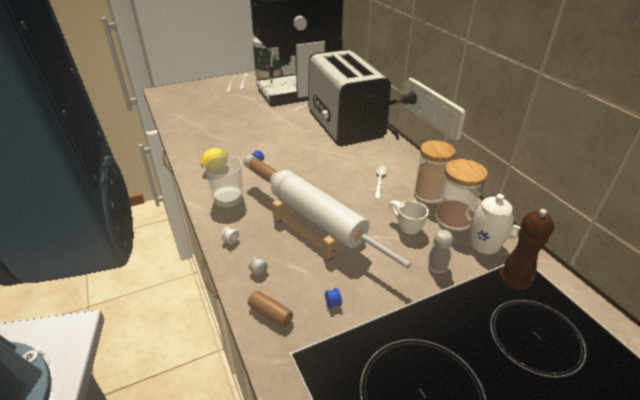

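View pics/top0.png

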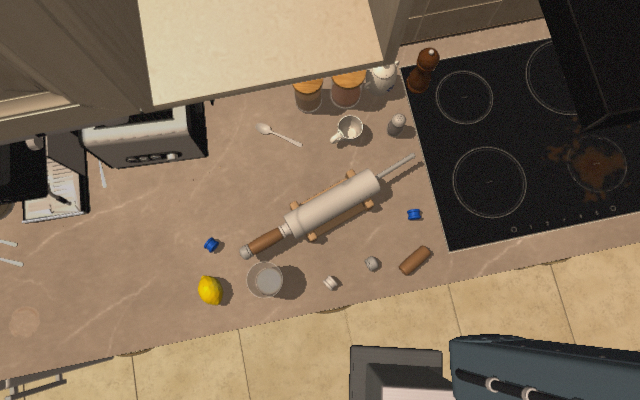

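Candidates: white and grey cylinders at side (230,236) and (258,267), top (331,283) and (372,263). The blue collars at side (334,298) and (258,156) are look-alikes. The handle is the brown cylinder at side (270,308), top (415,260). I take white as the collar and grey steel as the cap, and confirm this in a crop while measuring.

```bash
cat > meas.py <<'E'
from h import *
import pickle
cs=pickle.load(open("c0.pkl","rb"))
a=cs["side"]["frame"][215:330,200:350]; b=cs["top"]["frame"][225:300,310:440]
save("crop0.png",np.vstack([cv2.resize(a,(750,575))[:330],cv2.resize(b,(750,433))[:260]]))
for n,boxes in(("side",dict(collar=(215,222,245,250),cap=(244,252,272,282),handle=(242,285,300,332))),
               ("top",dict(collar=(320,270,345,295),cap=(360,252,384,275),handle=(394,240,436,280),))):
    c=cs[n];P=pts(c)
    for k,(u0,v0,u1,v1) in boxes.items():
        Q=P[v0:v1,u0:u1].reshape(-1,3); Q=Q[(Q[:,2]>0.008)&(Q[:,2]<.045)]
        r=cv2.minAreaRect((Q[:,:2]*1000).astype(np.float32))
        T=Q[Q[:,2]>.022]; w,V=np.linalg.eigh(np.cov(T[:,:2].T))
        print(n,k,len(Q),"zmax",Q[:,2].max().round(4),"mean",Q[:,:2].mean(0).round(4),"rect",np.round(r[0],1),np.round(r[1],1),round(r[2],1),"pca",V[:,1].round(3),np.sqrt(w).round(4))
    # roller, axle
    Z=P[...,2]; 
    m=(Z>.05)&(Z<.11)&(P[...,0]>.25)&(P[...,0]<.75)&(abs(P[...,1])<.6)
    nn,l,st,ce=cv2.connectedComponentsWithStats(m.astype(np.uint8))
    for i in range(1,nn):
        if st[i,4]>60:
            Q=P[l==i]; w,V=np.linalg.eigh(np.cov(Q[:,:2].T)); d=V[:,1]; s=Q[:,:2]@d
            print(n,"comp",st[i],Q.mean(0).round(3),"z",Q[:,2].max().round(3),"dir",d.round(4),"ends",Q[s.argmin()].round(3),Q[s.argmax()].round(3),np.sqrt(w).round(3))
E
python3 meas.py
```

```text
side collar 211 zmax 0.0329 mean [0.3772 0.2869] rect [376.9 290.3] [32.9 23.6] 41.9 pca [-0.997 -0.071] [0.0066 0.0077]
side cap 264 zmax 0.0345 mean [0.4277 0.1894] rect [428.6 192.8] [30.6 25.7] 33.3 pca [-0.999 -0.05 ] [0.0071 0.0076]
side handle 867 zmax 0.034 mean [0.441  0.0858] rect [440.8  92. ] [31.4 79.5] 45.3 pca [-0.705  0.709] [0.0074 0.0227]
side comp [206 148  15   9  82] [0.346 0.565 0.052] z 0.056 dir [-0.8799 -0.4751] ends [0.361 0.578 0.05 ] [0.332 0.55  0.05 ] [0.007 0.01 ]
side comp [ 204  155   38   36 1074] [0.374 0.437 0.073] z 0.094 dir [-0.0825  0.9966] ends [0.379 0.396 0.09 ] [0.376 0.481 0.08 ] [0.021 0.032]
side comp [ 243  155  168  113 4051] [0.554 0.281 0.077] z 0.096 dir [-0.5594  0.8289] ends [0.684 0.103 0.062] [0.421 0.493 0.07 ] [0.015 0.105]
side comp [392 201  24  21 100] [0.733 0.269 0.053] z 0.056 dir [-0.0309  0.9995] ends [0.746 0.23  0.051] [0.723 0.301 0.05 ] [0.008 0.023]
top collar 122 zmax 0.0363 mean [0.3749 0.2904] rect [375.  290.3] [31.4 21.8] 47.5 pca [0.701 0.713] [0.0067 0.0078]
top cap 142 zmax 0.0358 mean [0.4252 0.1944] rect [426.3 192.9] [31.3 25.8] 31.4 pca [-0.808 -0.589] [0.0069 0.0078]
top handle 456 zmax 0.0372 mean [0.4371 0.094 ] rect [438.   92.3] [31.5 81. ] 45.6 pca [-0.695  0.719] [0.0082 0.0228]
top comp [333 127  30  14  76] [0.73  0.271 0.053] z 0.059 dir [-0.072   0.9974] ends [0.748 0.229 0.05 ] [0.716 0.299 0.05 ] [0.008 0.023]
top comp [ 239  153  177  107 3816] [0.54  0.315 0.081] z 0.099 dir [-0.5451  0.8384] ends [0.682 0.101 0.061] [0.423 0.497 0.067] [0.018 0.105]
top comp [246 261  37  38 312] [0.375 0.449 0.078] z 0.099 dir [-0.9509  0.3094] ends [0.409 0.42  0.089] [0.333 0.448 0.09 ] [0.024 0.027]
top comp [200 280  17  20 197] [0.344 0.567 0.053] z 0.059 dir [-0.8975 -0.4411] ends [0.365 0.577 0.05 ] [0.323 0.562 0.05 ] [0.009 0.01 ]
```

View pics/crop0.png

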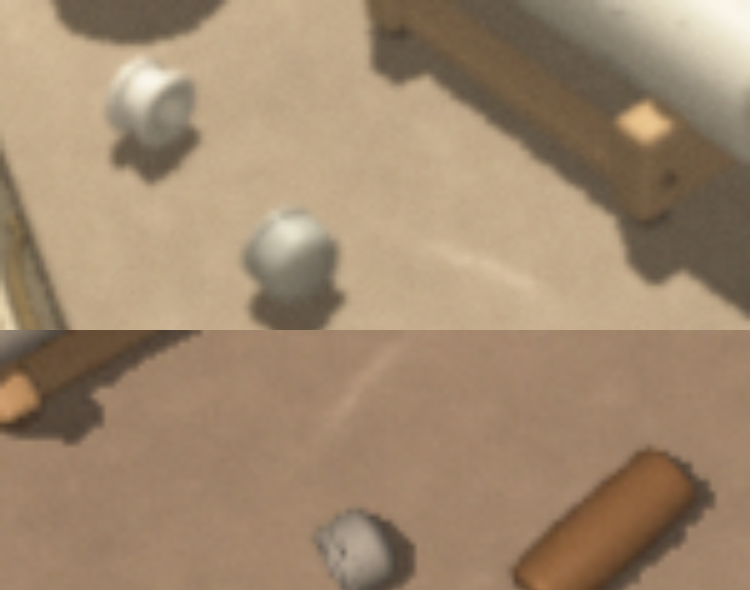

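The crop confirms it: white sleeve = collar at side (230,236), grey domed steel with its dome towards the camera = cap at side (258,267). Next I measure the pin and axle precisely.

```bash
cat > axle.py <<'E'
from h import *
def pin(c,verb=True):
    P=pts(c).reshape(-1,3)
    Q=P[(P[:,2]>.084)&(P[:,2]<.105)&(abs(P[:,0]-.55)<.16)&(P[:,1]<.40)&(P[:,1]>.13)]
    # robust roller ridge line
    for _ in range(3):
        w,V=np.linalg.eigh(np.cov(Q[:,:2].T)); d=V[:,1]*np.sign(-V[1,1]); m=Q[:,:2].mean(0); n=np.array([-d[1],d[0]])
        e=(Q[:,:2]-m)@n; Q=Q[abs(e)<.03]
    s=(P[:,:2]-m)@d; e=(P[:,:2]-m)@n
    return P,m,d,n,s,e
if __name__=="__main__":
    import pickle
    cs=pickle.load(open("c0.pkl","rb"))
    for k in("side","top"):
        P,m,d,n,s,e=pin(cs[k])
        # axle points
        A=(P[:,2]>.05)&(P[:,2]<.08)&(abs(e)<.02)&(s>.13)&(s<.29)
        R=(P[:,2]>.05)&(P[:,2]<.105)&(abs(e)<.034)&(s<.2)&(s>-.2)
        big=R&(abs(e)>.015)
        print(k,"dir",d.round(4),np.degrees(np.arctan2(d[1],d[0])).round(2),"mid",m.round(4),"roller s",np.percentile(s[big],[0.5,99.5]).round(4),"axle smax",s[A].max().round(4),A.sum())
        # cylinder fit of roller side extent
        for z0 in(.06,.07,.08,.09):
            q=R&(abs(P[:,2]-z0)<.004)&(abs(s)<.09); print("   z",z0,e[q].min().round(4),e[q].max().round(4),q.sum())
        for s0 in np.arange(.12,.29,.015):
            q=A&(abs(s-s0)<.0075)
            if q.sum()>2: print("   s",s0.round(3),"e mean",e[q].mean().round(4),e[q].min().round(4),e[q].max().round(4),"z",P[q,2].max().round(4),q.sum(), "top e",e[q][P[q,2]>P[q,2].max()-.003].mean().round(4))
E
python3 axle.py
```

```text
side dir [ 0.5477 -0.8367] -56.79 mid [0.5612 0.2838] roller s [-0.1263  0.1035] axle smax 0.219 311
   z 0.06 -0.0281 -0.0236 172
   z 0.07 -0.0279 -0.0205 254
   z 0.08 -0.0251 0.0311 364
   z 0.09 -0.0167 0.026 1069
   s 0.135 e mean 0.004 0.0003 0.0107 z 0.0691 42 top e 0.0059
   s 0.15 e mean 0.0041 0.0005 0.0112 z 0.0695 44 top e 0.0055
   s 0.165 e mean 0.0047 0.0 0.0118 z 0.069 52 top e 0.007
   s 0.18 e mean 0.0051 0.0013 0.0113 z 0.0686 52 top e 0.007
   s 0.195 e mean 0.006 0.002 0.0138 z 0.0692 53 top e 0.0078
   s 0.21 e mean 0.0064 0.0015 0.013 z 0.0691 56 top e 0.008
   s 0.225 e mean 0.0088 0.0038 0.0138 z 0.0685 12 top e 0.009
top dir [ 0.5454 -0.8382] -56.95 mid [0.5553 0.2961] roller s [-0.175   0.1141] axle smax 0.2324 212
   z 0.06 -0.0315 -0.029 27
   z 0.07 -0.0313 0.0318 135
   z 0.08 -0.0295 0.0293 369
   z 0.09 -0.0259 0.0253 1124
   s 0.135 e mean 0.001 -0.0047 0.0073 z 0.069 27 top e 0.001
   s 0.15 e mean 0.0013 -0.004 0.0077 z 0.0704 31 top e 0.0018
   s 0.165 e mean 0.0016 -0.0035 0.0076 z 0.07 29 top e 0.0006
   s 0.18 e mean 0.0027 -0.0028 0.0093 z 0.0709 32 top e 0.0034
   s 0.195 e mean 0.0028 -0.0024 0.0087 z 0.0712 32 top e 0.0029
   s 0.21 e mean 0.0037 -0.002 0.0096 z 0.0699 29 top e 0.0038
   s 0.225 e mean 0.0036 -0.0016 0.0107 z 0.072 32 top e 0.0028
```

```bash
python3 -m jog '[[[-0.3,0.3,4.1],[0,-0.073,0],8.5],[[-0.3,0.3,4.1],[0,-0.073,0],8.5],[[-0.3,0.3,4.1],[0,-0.073,0],8.5],[[-0.3,0.3,4.1],[0,-0.073,0],8.5],[[-0.3,0.3,4.1],[0,-0.073,0],8.5],[[-0.3,0.3,4.1],[0,-0.073,0],8.5],[[-0.3,0.3,4.1],[0,-0.073,0],8.5],[[-0.3,0.3,4.1],[0,-0.073,0],8.5],[[-0.3,0.3,4.1],[0,-0.073,0],8.5],[[-0.3,0.3,4.1],[0,-0.073,0],8.5],[[-0.3,0.3,4.1],[0,-0.073,0],8.5],[[-0.3,0.3,4.1],[0,-0.073,0],8.5]]'
cat > go.py <<'E'
import sys
from h import *
# usage: go.py x y z yaw_deg(of tool z) ; prints remaining shift in tool cm and turn
def rem(x,y,z,yaw):
    p,R,o=tcp();a=np.radians(yaw)
    zt=np.array([np.cos(a),np.sin(a),0]);yt=np.array([0,0,-1.]);xt=np.cross(yt,zt)
    Rt=Rn.from_matrix(np.stack([xt,yt,zt],1))
    print("shift cm",(R.inv().apply(np.array([x,y,z])-p)*100).round(2),"turn",(R.inv()*Rt).as_rotvec().round(3),"t",round(o["time_s"],2),"pos",p.round(4),"F",np.round(o["wrist_force"],1),"open",round(o["opening"],3))
    return R
if __name__=="__main__": rem(*map(float,sys.argv[1:5]))
E
python3 go.py .376 .290 .15 134.7
```

```text
time_s: 1.15
eef_pos: [0.508, -0.2167, 0.1905]
eef_rot: [-0.694, 0.695, -0.133, 0.131]
wrist_force: [1.6, -0.6, 0.4]
opening: 0.999
shift cm [-30.88   4.08  42.28] turn [-0.    -1.156 -0.002] t 1.15 pos [ 0.508  -0.2167  0.1905] F [ 1.6 -0.6  0.4] open 0.999
```

```bash
python3 -m jog '[[[-0.35,0.3,3.95],[0,-0.083,0],8.5],[[-0.35,0.3,3.95],[0,-0.083,0],8.5],[[-0.35,0.3,3.95],[0,-0.083,0],8.5],[[-0.35,0.3,3.95],[0,-0.083,0],8.5],[[-0.35,0.3,3.95],[0,-0.083,0],8.5],[[-0.35,0.3,3.95],[0,-0.083,0],8.5],[[-0.35,0.3,3.95],[0,-0.083,0],8.5],[[-0.35,0.3,3.95],[0,-0.083,0],8.5],[[-0.35,0.3,3.95],[0,-0.083,0],8.5],[[-0.35,0.3,3.95],[0,-0.083,0],8.5],[[-0.35,0.3,3.95],[0,-0.083,0],8.5],[[-0.35,0.3,3.95],[0,-0.083,0],8.5]]'
python3 go.py .376 .290 .15 134.7
```

```text
time_s: 2.15
eef_pos: [0.4195, 0.2514, 0.1516]
eef_rot: [0.668, -0.667, -0.233, 0.233]
wrist_force: [-0.1, 1.4, -0.2]
opening: 0.995
shift cm [-1.01  0.16  5.73] turn [-0.001 -0.109  0.001] t 2.15 pos [0.4195 0.2514 0.1516] F [-0.1  1.4 -0.2] open 0.995
```

```bash
python3 -m jog '[[[-0.5,0.1,2.9],[0,-0.055,0],8.5],[[-0.4,0.1,2.8],[0,-0.055,0],8.5],[[0,0,0],[0,0,0],8.5]]'
python3 - <<'E'
from h import *
from go import rem
c=shot("wrist"); save("w1.png",c["frame"])
P=pts(c);Z=P[...,2]
m=((Z>.008)&(Z<.05)&(np.hypot(P[...,0]-.376,P[...,1]-.29)<.05)).astype(np.uint8)
n,l,st,ce=cv2.connectedComponentsWithStats(m)
for i in range(1,n):
    if st[i,4]>100:
        Q=P[l==i];r=cv2.minAreaRect((Q[:,:2]*1000).astype(np.float32));print(st[i],Q[:,2].max().round(4),np.round(r[0],1),np.round(r[1],1),round(r[2],1))
rem(.376,.29,.15,134.7)
E
```

```text
time_s: 2.4
eef_pos: [0.3675, 0.2952, 0.1479]
eef_rot: [0.653, -0.65, -0.274, 0.276]
wrist_force: [-0.3, 1.4, -0.5]
opening: 0.994
[312 188  31  28 761] 0.0346 [377.  291.5] [31.4 22.5] 46.0
shift cm [ 0.16 -0.18 -0.78] turn [-0.003  0.016 -0.001] t 2.45 pos [0.3693 0.2943 0.1482] F [ 0.2 -0.4  0.2] open 0.999
```

View pics/w1.png

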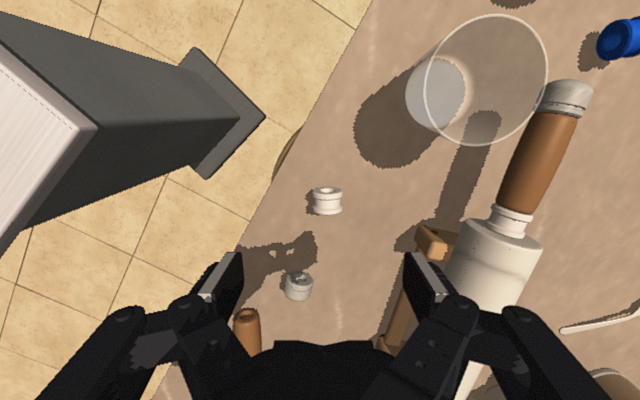

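The wrist view shows the collar at (327,200), standing clear, and the cap at (298,286) with its bore facing the far grip. I descend on the collar.

```bash
python3 -m jog '[[[0.08,3,-0.8],[0,0.0,0],8.5],[[0,4,0],[0,0,0],8.5],[[0,3.5,0],[0,0,0],8.5],[[0,2,0],[0,0,0],8.5],[[0,0,0],[0,0,0],8.5]]'
python3 go.py .3765 .2905 .004 135.5
```

```text
time_s: 2.87
eef_pos: [0.3829, 0.2898, 0.0228]
eef_rot: [0.653, -0.652, -0.277, 0.269]
wrist_force: [-0.3, -0.2, -0.5]
opening: 0.994
shift cm [-0.42  1.87  0.51] turn [ 0.004 -0.001  0.011] t 2.87 pos [0.3829 0.2898 0.0228] F [-0.3 -0.2 -0.5] open 0.994
```

```bash
python3 -m jog '[[[-0.4,1.0,0.5],[0,0,0.011],8.5],[[0,0.7,0],[0,0,0],8.5],[[0,0,0],[0,0,0],8.5]]'
python3 go.py .3765 .2905 .004 135.5
```

```text
time_s: 3.12
eef_pos: [0.3789, 0.2887, 0.0057]
eef_rot: [-0.651, 0.654, 0.272, -0.272]
wrist_force: [-0.2, 0.4, -0.7]
opening: 0.997
shift cm [-0.04  0.17  0.3 ] turn [ 0.004 -0.005 -0.001] t 3.12 pos [0.3789 0.2887 0.0057] F [-0.2  0.4 -0.7] open 0.997
```

```bash
python3 -m jog '[[[-0.04,0.15,0.3],[0,0,0],8.5],[[0,0,0],[0,0,0],5],[[0,0,0],[0,0,0],2.5],[[0,0,0],[0,0,0],2.5],[[0,0,0],[0,0,0],2.5],[[0,0,0],[0,0,0],2.5],[[0,0,0],[0,0,0],2.5]]'
python3 go.py .3765 .2905 .004 135.5
```

```text
time_s: 3.7
eef_pos: [0.382, 0.292, 0.0098]
eef_rot: [-0.652, 0.654, 0.275, -0.267]
wrist_force: [0.2, -0.1, -0.0]
opening: 0.356
shift cm [-0.5   0.57  0.28] turn [ 0.008 -0.007  0.009] t 3.7 pos [0.382  0.292  0.0098] F [ 0.2 -0.1 -0. ] open 0.356
```

```bash
python3 -m jog '[[[0,-2,0],[0,0,0],2.5],[[0,-4,0],[0,0,0],2.5],[[0,-4,0],[0,0,0],2.5],[[0,-1,0],[0,0,0],2.5]]'; python3 - <<'E'
from h import *
from go import rem
for i in range(3):
    c=shot("wrist"); rem(.3765,.2905,.12,135.5)
save("w2.png",c["frame"][150:400,150:500],2)
P=pts(c); p,R,o=tcp()
Q=R.inv().apply(P.reshape(-1,3)-p).reshape(P.shape)*1000
m=((abs(Q[...,0])<18)&(Q[...,1]>-60)&(Q[...,1]<30)&(abs(Q[...,2])<40)&(c["depth"]>0))
print(m.sum()); Q=Q[m]; print(Q.min(0),Q.max(0)); 
for a in np.arange(-40,40,6): 
    q=Q[(Q[:,1]>=a)&(Q[:,1]<a+6)]
    if len(q)>5: print(a,len(q),np.percentile(q,[2,98],axis=0).round(1).tolist())
E
```

```text
time_s: 4.03
eef_pos: [0.377, 0.2903, 0.1197]
eef_rot: [-0.652, 0.654, 0.271, -0.271]
wrist_force: [2.1, 1.1, -0.2]
opening: 0.358
shift cm [-0.05 -0.03  0.06] turn [ 0.004 -0.007 -0.001] t 4.08 pos [0.3773 0.2904 0.1197] F [1.  0.8 0.1] open 0.356
shift cm [ 0.05 -0.27  0.03] turn [ 0.003 -0.007 -0.003] t 4.13 pos [0.3763 0.2899 0.1173] F [-0.1  0.2 -0. ] open 0.357
shift cm [ 0.19 -0.48 -0.03] turn [ 0.002 -0.007 -0.006] t 4.18 pos [0.375  0.2893 0.1152] F [-0.2  0.   0. ] open 0.357
4882
[-17.98205727 -59.95684483 -12.44520024] [17.99959109  4.16736842 14.02514192]
-40 239 [[-17.8, -40.0, -10.6], [17.6, -34.3, 11.0]]
-34 213 [[-17.7, -33.9, -10.9], [17.6, -28.2, 10.9]]
-28 1520 [[-15.5, -27.3, -8.0], [16.3, -22.1, 13.2]]
-22 1050 [[-16.3, -21.9, -7.4], [16.4, -16.2, 13.5]]
-16 367 [[-17.2, -15.9, -8.9], [17.2, -10.2, 13.6]]
-10 327 [[-16.1, -9.9, -3.3], [16.3, -4.0, 13.6]]
-4 321 [[-10.3, -3.9, 5.2], [12.9, 1.7, 13.7]]
2 31 [[-6.4, 2.0, 12.7], [6.8, 3.9, 13.5]]
```

View pics/w2.png

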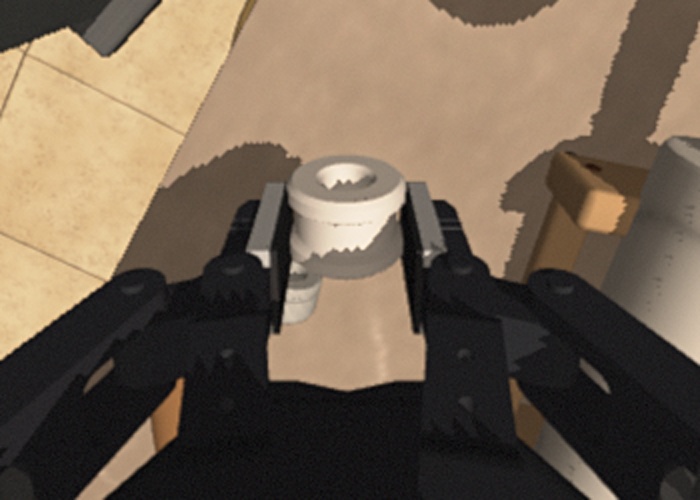

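Collar is held square and centred, middle about 12 mm up and 3 mm ahead in the tool frame. I work out clearances to the salt shaker and the way to the axle tip.

```bash
python3 - <<'E'
from h import *
from go import rem
import pickle
cs=pickle.load(open("c0.pkl","rb"))
for k in("side","top"):
    P=pts(cs[k]).reshape(-1,3)
    Q=P[(P[:,2]>.03)&(P[:,2]<.1)&(P[:,0]>.68)&(P[:,0]<.9)&(P[:,1]<.21)&(P[:,1]>.115)]
    print(k,len(Q),Q[:,2].max(),cv2.minEnclosingCircle((Q[:,:2]*1000).astype(np.float32)), np.percentile(Q,[2,98],axis=0).round(3).tolist())
rem(.7024,.0815,.14,124.8)
E
```

```text
side 1765 0.0998992808820813 ((790.174072265625, 140.00570678710938), 112.31925201416016) [[0.75, 0.128, 0.032], [0.896, 0.201, 0.097]]
top 682 0.09996329357588497 ((788.4252319335938, 141.67616271972656), 109.65473937988281) [[0.748, 0.13, 0.033], [0.88, 0.209, 0.098]]
shift cm [  8.37  -2.45 -37.87] turn [ 0.003  0.18  -0.006] t 4.18 pos [0.375  0.2893 0.1152] F [-0.2  0.   0. ] open 0.357
```

```bash
python3 -m jog '[[[0,-2.5,0],[0,0,0],2.5],[[1.1,-0.4,-3.5],[0,0.018,0],2.5],[[1.1,0,-3.5],[0,0.018,0],2.5],[[1.1,0,-3.5],[0,0.018,0],2.5],[[1.1,0,-3.5],[0,0.018,0],2.5],[[1.1,0,-3.5],[0,0.018,0],2.5],[[1.1,0,-3.5],[0,0.018,0],2.5],[[1.1,0,-3.5],[0,0.018,0],2.5],[[1.1,0,-3.5],[0,0.018,0],2.5],[[1.1,0,-3.5],[0,0.018,0],2.5],[[0.8,0,-2.5],[0,0.018,0],2.5],[[0,0,0],[0,0,0],2.5]]'
python3 go.py .7024 .0815 .050 124.8
```

```text
time_s: 5.18
eef_pos: [0.6724, 0.0893, 0.1075]
eef_rot: [0.676, -0.674, -0.194, 0.227]
wrist_force: [-0.7, -0.7, 0.5]
opening: 0.356
shift cm [ 2.28  5.61 -2.44] turn [-0.017 -0.003 -0.044] t 5.18 pos [0.6724 0.0893 0.1075] F [-0.7 -0.7  0.5] open 0.356
```

```bash
python3 -m jog '[[[1.2,0,-2.4],[-0.017,0,-0.044],2.5],[[1.1,0,-1],[0,0,0],2.5],[[0,0,0],[0,0,0],2.5]]'
python3 go.py .7024 .0815 .050 124.8
```

```text
time_s: 5.43
eef_pos: [0.7075, 0.0724, 0.0952]
eef_rot: [0.677, -0.674, -0.205, 0.213]
wrist_force: [-0.5, -0.3, 0.2]
opening: 0.35
shift cm [0.14 4.53 1.  ] turn [-0.008 -0.006 -0.01 ] t 5.43 pos [0.7075 0.0724 0.0952] F [-0.5 -0.3  0.2] open 0.35
```

```bash
python3 -m jog '[[[0.1,2.5,0],[-0.008,-0.006,-0.01],2.5],[[0,1.5,0],[0,0,0],2.5],[[0,0.4,0],[0,0,0],2.5],[[0,0,0],[0,0,0],2.5]]'
cat > rel.py <<'E'
from h import *
from go import rem
def rel(names=("side","top"),sv=None,part="white",L=.03):
    for k in names:
        c=shot(k);P=pts(c).reshape(-1,3);C=c["frame"].reshape(-1,3).astype(int)
        p,R,o=tcp(); Q=R.inv().apply(P-p)*1000   # tool frame mm
        A=(abs(Q[:,0])<10)&(Q[:,1]>-24)&(Q[:,1]<5)&(Q[:,2]>18)&(Q[:,2]<140)
        print(k,"axle z range",Q[A,2].min().round(1) if A.any() else None,A.sum())
        for z0 in range(20,140,10):
            q=Q[A&(abs(Q[:,2]-z0)<5)]
            if len(q)>4: print("  z",z0,"x",q[:,0].mean().round(1),q[:,0].min().round(1),q[:,0].max().round(1),"y top",q[:,1].min().round(1),len(q))
        B=(abs(Q[:,0])<15)&(Q[:,1]>-32)&(Q[:,1]<8)&(abs(Q[:,2])<15)
        if B.any(): print("  part x",np.percentile(Q[B,0],[1,50,99]).round(1),"y",np.percentile(Q[B,1],[1,99]).round(1),"z",np.percentile(Q[B,2],[1,99]).round(1),B.sum())
        if sv:
            u,v=proj(c,p+[0,0,.015]).astype(int);f=c["frame"][max(v-60,0):v+60,max(u-80,0):u+80];save(f"{sv}_{k}.png",f,4)
    return c
E
python3 - <<'E'
from rel import *
rem(.7024,.0815,.050,124.8)
rel(sv="r1")
rem(.7024,.0815,.050,124.8)
E
```

```text
time_s: 5.77
eef_pos: [0.7016, 0.0744, 0.0418]
eef_rot: [0.676, -0.673, -0.208, 0.216]
wrist_force: [0.2, -0.2, 0.2]
opening: 0.355
shift cm [ 0.47 -0.82  0.55] turn [-0.008  0.001 -0.009] t 5.77 pos [0.7016 0.0744 0.0418] F [ 0.2 -0.2  0.2] open 0.355
side axle z range 49.8 191
  z 50 x 3.6 1.1 9.1 y top -23.7 13
  z 60 x 3.3 1.4 10.0 y top -24.0 19
  z 70 x 2.6 0.2 6.8 y top -23.5 21
  z 80 x 3.2 1.2 9.1 y top -23.6 22
  z 90 x 2.3 0.5 6.5 y top -23.9 17
  z 100 x 2.5 -0.3 6.4 y top -24.0 20
  z 110 x 3.7 -0.0 9.8 y top -23.9 22
  z 120 x 3.3 0.2 8.7 y top -24.0 24
  z 130 x 3.5 -0.4 9.9 y top -24.0 24
  part x [-14.1   6.4  15. ] y [-31.    5.6] z [-10.9   9.3] 94
top axle z range 34.5 179
  z 40 x 2.4 -3.4 9.0 y top -23.1 14
  z 50 x 2.0 -3.0 7.3 y top -23.9 17
  z 60 x 2.4 -3.0 9.3 y top -23.3 16
  z 70 x 1.2 -2.8 6.8 y top -24.0 17
  z 80 x 2.6 -3.0 8.1 y top -23.2 17
  z 90 x 2.4 -2.8 9.3 y top -24.0 17
  z 100 x 2.2 -2.8 8.6 y top -23.7 17
  z 110 x 2.3 -3.0 7.3 y top -22.8 19
  z 120 x 1.5 -3.0 8.8 y top -23.4 14
  z 130 x 1.9 -3.7 8.0 y top -23.6 18
  part x [-14.3   1.4  14.7] y [-28.8   6.4] z [-5.4 14.7] 115
shift cm [ 0.37 -0.64  0.61] turn [-0.006  0.001 -0.007] t 5.87 pos [0.7028 0.0744 0.0436] F [-0.3 -0.3 -0.5] open 0.359
```

```bash
python3 - <<'E'
import cv2,numpy as np
a=cv2.imread("pics/r1_side.png")[60:420];b=cv2.imread("pics/r1_top.png")
print(a.shape,b.shape)
b=b[:240]if 0 else b[100:340]
w=min(a.shape[1],b.shape[1]);cv2.imwrite("pics/r1.png",np.vstack([a[:,:w],b[:,:w]]))
E
```

```text
(360, 640, 3) (480, 640, 3)
```

View pics/r1.png

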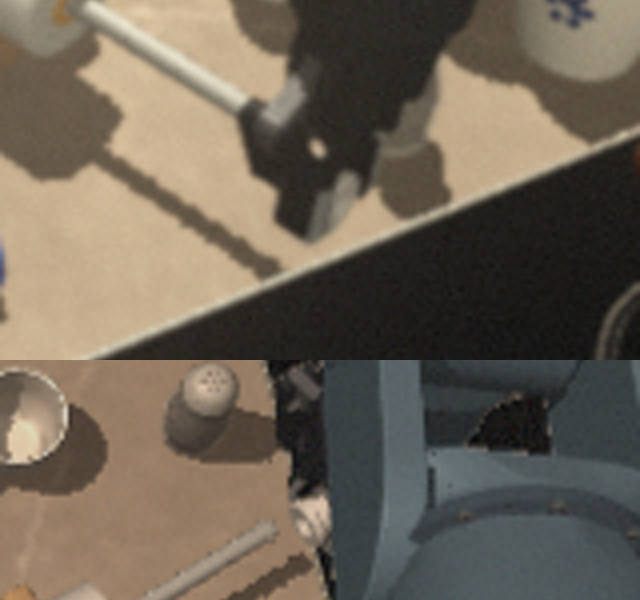

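```bash
python3 -m jog '[[[0.3,-0.6,0],[-0.006,0,-0.007],2.5],[[0,0,0],[0,0,0],2.5],[[0,0,0],[0,0,0],2.5],[[0,0,0],[0,0,0],2.5]]'; python3 - <<'E'
from rel import *
rem(.7024,.0815,.050,124.8)
c=rel(("wrist",)); save("w3.png",c["frame"][80:330,170:490],2.4)
rel(("top",))
rem(.7024,.0815,.050,124.8)
E
```

```text
time_s: 6.2
eef_pos: [0.7078, 0.0771, 0.0548]
eef_rot: [-0.674, 0.675, 0.214, -0.21]
wrist_force: [0.4, 0.1, -0.1]
opening: 0.352
shift cm [-0.2   0.47  0.67] turn [0.004 0.002 0.005] t 6.2 pos [0.7078 0.0771 0.0548] F [ 0.4  0.1 -0.1] open 0.352
wrist axle z range 34.9 5337
  z 40 x 0.5 -6.7 7.9 y top -16.1 488
  z 50 x 0.5 -5.6 6.4 y top -15.3 499
  z 60 x 0.3 -5.5 6.2 y top -15.6 527
  z 70 x 0.3 -5.4 6.0 y top -16.2 563
  z 80 x 0.2 -5.7 6.3 y top -16.4 608
  z 90 x 0.3 -5.7 6.2 y top -15.9 668
  z 100 x 0.1 -5.9 6.0 y top -16.0 713
  z 110 x 0.0 -5.9 5.8 y top -16.2 771
  z 120 x -0.0 -5.6 6.0 y top -16.4 499
  part x [-14.5   0.7  14.9] y [-29.5   3.9] z [-8.  14.2] 3302
top axle z range 33.1 217
  z 40 x -2.8 -8.7 3.3 y top -15.9 23
  z 50 x -3.2 -8.0 3.1 y top -16.6 19
  z 60 x -2.5 -8.0 3.6 y top -16.1 20
  z 70 x -3.5 -8.6 2.8 y top -15.6 20
  z 80 x -2.7 -8.5 2.8 y top -15.8 21
  z 90 x -2.8 -8.8 3.8 y top -15.0 21
  z 100 x -3.1 -7.8 3.0 y top -15.3 22
  z 110 x -3.3 -7.8 2.3 y top -15.5 19
  z 120 x -3.0 -8.2 2.9 y top -15.5 21
  z 130 x -3.3 -8.2 3.0 y top -15.6 19
  part x [-14.2   1.2  14.1] y [-28.5   5.9] z [-6.3 14. ] 114
shift cm [-0.18  0.45  0.68] turn [0.004 0.002 0.005] t 6.3 pos [0.7077 0.077  0.0545] F [-0.3  0.9  0.8] open 0.354
```

View pics/w3.png

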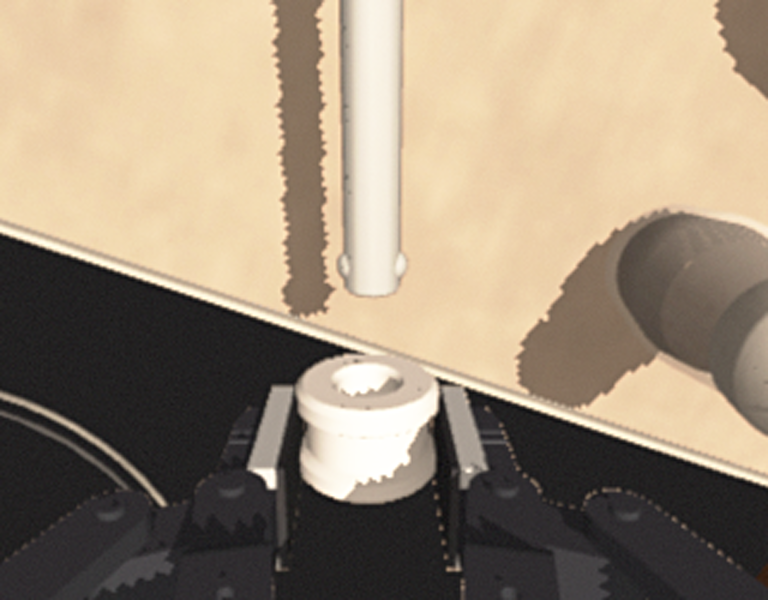

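Wrist view: axle tip at (372,290) with its sprung balls, collar bore at (368,378), in line sideways. I lower a little and fit circles for the height.

```bash
python3 -m jog '[[[0,0.3,0],[0.004,0,0.005],2.5],[[0,0,0],[0,0,0],2.5],[[0,0,0],[0,0,0],2.5]]'; cat > fit.py <<'E'
from h import *
from go import rem
from scipy.optimize import least_squares
def circ(q,r):
    f=lambda p:np.hypot(q[:,0]-p[0],q[:,1]-p[1])-r
    s=least_squares(f,[0,q[:,1].min()+r],loss="soft_l1",f_scale=.5);return s.x.round(2),np.abs(s.fun).mean().round(2),len(q)
def fit(zp=(9,13),r=16,zs=(40,60,90,120)):
    c=shot("wrist");P=pts(c).reshape(-1,3);p,R,o=tcp();Q=R.inv().apply(P-p)*1000
    d=c["depth"].ravel()>0
    if zp:
        B=d&(abs(Q[:,0])<14)&(Q[:,1]<-12)&(Q[:,1]>-34)&(Q[:,2]>zp[0])&(Q[:,2]<zp[1]); print("part",circ(Q[B],r))
        B=d&(abs(Q[:,0])<12)&(Q[:,1]<-16)&(Q[:,1]>-34)&(abs(Q[:,2])<60)&(Q[:,2]<zp[1]+8);print("part z",np.percentile(Q[B,2],[.5,99.5]).round(1))
    for z0 in zs:
        A=d&(abs(Q[:,0])<9)&(Q[:,1]>-26)&(Q[:,1]<-4)&(abs(Q[:,2]-z0)<5)
        if A.sum()>20: print("axle z",z0,circ(Q[A],6))
    A=d&(abs(Q[:,0])<5)&(Q[:,1]>-26)&(Q[:,1]<0)&(Q[:,2]>(zp[1]+2 if zp else 0))&(Q[:,2]<200)
    if A.any(): print("axle from",Q[A,2].min().round(1))
    print("TCP z",p[2].round(4));return c
E
python3 - <<'E'
from fit import *
fit();fit();rem(.7024,.0815,.050,124.8)
E
```

```text
time_s: 6.55
eef_pos: [0.7081, 0.0768, 0.052]
eef_rot: [-0.675, 0.675, 0.212, -0.212]
wrist_force: [0.9, -0.0, -1.1]
opening: 0.357
part (array([-0.18, -7.94]), np.float64(0.53), 440)
part z [-7.7 14.1]
axle z 40 (array([  0.7, -11.1]), np.float64(0.42), 495)
axle z 60 (array([  0.52, -11.06]), np.float64(0.37), 549)
axle z 90 (array([  0.36, -11.05]), np.float64(0.41), 691)
axle z 120 (array([  0.21, -11.1 ]), np.float64(0.44), 458)
axle from 35.4
TCP z 0.0518
part (array([-0.32, -7.83]), np.float64(0.56), 459)
part z [-7.7 14.1]
axle z 40 (array([  0.65, -11.18]), np.float64(0.44), 495)
axle z 60 (array([  0.55, -11.15]), np.float64(0.4), 548)
axle z 90 (array([  0.38, -11.11]), np.float64(0.41), 691)
axle z 120 (array([  0.22, -11.05]), np.float64(0.43), 453)
axle from 34.8
TCP z 0.0518
shift cm [-0.18  0.18  0.7 ] turn [-0.     0.001  0.   ] t 6.65 pos [0.7079 0.0768 0.0518] F [ 0.   0.5 -1.2] open 0.354
```

```bash
python3 - <<'E'
from fit import *
c=shot("wrist");P=pts(c).reshape(-1,3);p,R,o=tcp();Q=R.inv().apply(P-p)*1000
for z0 in list(range(-8,16,2))+[40,60,80]:
    A=(abs(Q[:,0])<3)&(Q[:,1]>-34)&(Q[:,1]<0)&(abs(Q[:,2]-z0)<1)
    if A.sum()>3: print(z0,np.percentile(Q[A,1],[5,25,50]).round(1),A.sum())
for z in (-6,10,12):
    A=(abs(Q[:,2]-z)<1.5)&(Q[:,1]>-34)&(Q[:,1]<-8)
    print(z,[(x,np.percentile(Q[A&(abs(Q[:,0]-x)<1),1],10).round(1)) for x in range(-14,15,2) if (A&(abs(Q[:,0]-x)<1)).sum()>2])
print(p)
E
```

```text
-8 [-23.7 -23.5 -23. ] 10
-6 [-24.3 -24.1 -23.8] 32
-4 [-24.3 -24.  -23.8] 48
-2 [-24.1 -23.  -22.2] 62
0 [-22.2 -21.9 -21.7] 40
2 [-22.5 -21.8 -21.6] 40
4 [-22.3 -21.8 -21.5] 37
6 [-22.2 -21.9 -21.3] 59
8 [-23.5 -21.9  -1.4] 50
10 [-24.4 -23.9 -23.4] 84
12 [-24.5 -23.8 -23. ] 92
14 [-23.5 -22.3 -20. ] 110
40 [-17.8 -17.2 -16.7] 52
60 [-17.6 -17.3 -16.9] 56
80 [-18.1 -17.4 -16.8] 69
-6 [(-14, np.float64(-17.6)), (-12, np.float64(-19.7)), (-10, np.float64(-21.0)), (-8, np.float64(-22.6)), (-6, np.float64(-23.7)), (-4, np.float64(-24.1)), (-2, np.float64(-24.2)), (0, np.float64(-24.1)), (2, np.float64(-24.1)), (4, np.float64(-23.5)), (6, np.float64(-23.1)), (8, np.float64(-21.6)), (10, np.float64(-20.4)), (12, np.float64(-18.5)), (14, np.float64(-30.0))]
10 [(-14, np.float64(-17.3)), (-12, np.float64(-19.7)), (-10, np.float64(-21.3)), (-8, np.float64(-22.4)), (-6, np.float64(-23.2)), (-4, np.float64(-23.9)), (-2, np.float64(-24.3)), (0, np.float64(-25.0)), (2, np.float64(-24.1)), (4, np.float64(-23.6)), (6, np.float64(-23.2)), (8, np.float64(-22.3)), (10, np.float64(-20.5)), (12, np.float64(-19.0)), (14, np.float64(-33.0))]
12 [(-14, np.float64(-16.8)), (-12, np.float64(-19.9)), (-10, np.float64(-20.8)), (-8, np.float64(-22.3)), (-6, np.float64(-23.3)), (-4, np.float64(-23.9)), (-2, np.float64(-24.1)), (0, np.float64(-24.5)), (2, np.float64(-24.1)), (4, np.float64(-23.6)), (6, np.float64(-23.0)), (8, np.float64(-21.8)), (10, np.float64(-20.6)), (12, np.float64(-18.3)), (14, np.float64(-25.7))]
[0.70789954 0.07682342 0.05181126]
```

```bash
python3 -m jog '[[[0.11,-0.32,0.8],[0,0,0],2.5],[[0,0,0.6],[0,0,0],2.5],[[0,0,0],[0,0,0],2.5],[[0,0,0],[0,0,0],2.5]]'; python3 - <<'E'
from fit import *
fit(zp=(-8,-3),zs=(25,40,60,110));rem(.7024,.0815,.050,124.8)
E
```

```text
time_s: 7.03
eef_pos: [0.6997, 0.0904, 0.055]
eef_rot: [0.675, -0.674, -0.212, 0.212]
wrist_force: [1.2, 0.3, -0.1]
opening: 0.361
part (array([-0.26, -7.67]), np.float64(0.48), 432)
part z [-8.3  5. ]
axle z 25 (array([-0.34, -7.97]), np.float64(0.41), 455)
axle z 40 (array([-0.45, -7.88]), np.float64(0.39), 460)
axle z 60 (array([-0.54, -7.89]), np.float64(0.39), 535)
axle z 110 (array([-0.87, -7.85]), np.float64(0.44), 767)
axle from -1.0
TCP z 0.055
shift cm [-0.28  0.5  -0.9 ] turn [-0.001  0.001 -0.   ] t 7.08 pos [0.6996 0.0905 0.055 ] F [ 0.4  0.6 -0.9] open 0.355
```

Aligned within 0.3 mm. I insert now.

```bash
python3 -m jog '[[[0,0,0.5],[0,-0.006,0],2.5],[[0,0,0.5],[0,0,0],2.5],[[0,0,0.5],[0,0,0],2.5],[[0,0,0],[0,0,0],2.5]]'; python3 - <<'E'
from fit import *
fit(zp=(-8,-3),zs=(25,40,60,90));rem(.7024,.0815,.055,124.8)
E
```

```text
time_s: 7.42
eef_pos: [0.6906, 0.1035, 0.0552]
eef_rot: [-0.674, 0.674, 0.214, -0.214]
wrist_force: [-0.3, 1.2, -0.1]
opening: 0.356
part (array([-0.35, -7.68]), np.float64(0.42), 368)
part z [-7.9  5. ]
axle z 25 (array([-0.33, -7.67]), np.float64(0.35), 413)
axle z 40 (array([-0.33, -7.65]), np.float64(0.38), 463)
axle z 60 (array([-0.27, -7.67]), np.float64(0.41), 516)
axle z 90 (array([-0.28, -7.67]), np.float64(0.41), 639)
axle from -1.0
TCP z 0.0552
shift cm [-0.31  0.02 -2.45] turn [0.    0.008 0.   ] t 7.47 pos [0.6907 0.1033 0.0552] F [0.  0.7 0.7] open 0.354
```

```bash
python3 -m jog '[[[0,0,0.8],[0,0,0],2.5],[[0,0,0.8],[0,0,0],2.5],[[0,0,0.8],[0,0,0],2.5],[[0,0,0.8],[0,0,0],2.5],[[0,0,0.8],[0,0,0],2.5],[[0,0,0.8],[0,0,0],2.5],[[0,0,0.8],[0,0,0],2.5],[[0,0,0],[0,0,0],2.5]]'; python3 - <<'E'
from fit import *
fit(zp=(-8,-3),zs=(20,30,40));rem(.7024,.0815,.055,124.8)
E
```

```text
time_s: 8.13
eef_pos: [0.6541, 0.1543, 0.0549]
eef_rot: [0.674, -0.674, -0.214, 0.214]
wrist_force: [0.1, -0.3, -0.3]
opening: 0.354
part (array([-0.35, -7.62]), np.float64(0.4), 305)
part z [-7.3  4.9]
axle z 20 (array([ -0.33, -18.35]), np.float64(1.55), 396)
axle z 30 (array([ 0.06, -7.85]), np.float64(0.37), 428)
axle z 40 (array([ 0.12, -7.86]), np.float64(0.37), 463)
axle from -1.0
TCP z 0.055
shift cm [-0.27  0.   -8.66] turn [ 0.     0.008 -0.   ] t 8.18 pos [0.6546 0.1537 0.055 ] F [-0.2 -0.9 -0.5] open 0.351
```

```bash
python3 -m jog '[[[0,0,0],[0,0,0],5],[[0,0,0],[0,0,0],5],[[0,0,0],[0,0,0],5],[[0,-3,0],[0,0,0],5],[[0,-4,0],[0,0,0],5],[[0,-1,0],[0,0,0],5]]'; python3 - <<'E'
from rel import *
c=shot("side"); P=pts(c).reshape(-1,3)
import sys
save("s2.png",c["frame"][140:330,200:460],3)
c=shot("wrist");save("w4.png",c["frame"])
rem(.4395,.0922,.10,135.5)
E
```

```text
time_s: 8.68
eef_pos: [0.6524, 0.1521, 0.1322]
eef_rot: [0.675, -0.673, -0.21, 0.217]
wrist_force: [1.1, -0.3, 2.3]
opening: 0.586
shift cm [-20.75   3.21   7.31] turn [-0.006 -0.18  -0.009] t 8.78 pos [0.6516 0.152  0.1297] F [ 0.  -0.3 -0.6] open 0.588
```

View pics/s2.png

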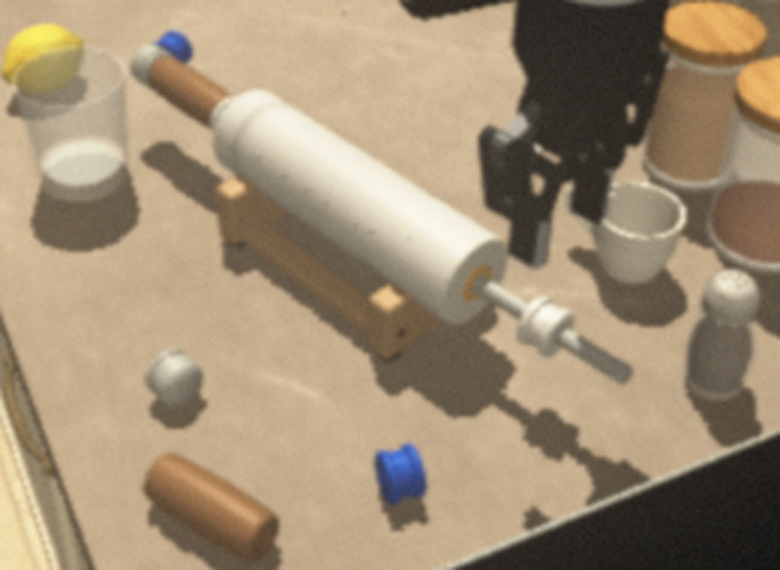

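The side view shows the collar threaded on the axle at (545,325), and nothing else disturbed. Next is the handle.

```bash
python3 -m jog '[[[-3.35,0.4,1.53],[-0.006,-0.03,-0.009],7],[[-3.35,0.4,1.53],[0,-0.03,0],7],[[-3.35,0.5,1.53],[0,-0.03,0],7],[[-3.35,0.5,1.53],[0,-0.03,0],7],[[-3.35,0.5,1.53],[0,-0.03,0],7],[[-3,0.4,1.4],[0,-0.03,0],7],[[0,0,0],[0,0,0],7],[[0,0,0],[0,0,0],7]]'; python3 - <<'E'
from fit import *
p,R,o=tcp()
c=shot("wrist");P=pts(c);Z=P[...,2]
m=(Z>.01)&(Z<.045)&(np.hypot(P[...,0]-.4395,P[...,1]-.092)<.05)
Q=P[m];r=cv2.minAreaRect((Q[:,:2]*1000).astype(np.float32));print(len(Q),np.round(r[0],1),np.round(r[1],1),r[2],Q.max(0),Q.min(0))
rem(.4395,.0922,.006,135.5)
E
```

```text
time_s: 9.45
eef_pos: [0.424, 0.0931, 0.0858]
eef_rot: [0.654, -0.649, -0.269, 0.282]
wrist_force: [1.1, 0.1, 0.4]
opening: 0.817
3669 [440.2  93.7] [32.  79.9] 45.15587615966797 [0.47687862 0.13082654 0.0357178 ] [0.40333868 0.05634108 0.01001504]
shift cm [ 1.17  7.89 -1.36] turn [-0.016  0.006 -0.016] t 9.5 pos [0.4234 0.0933 0.0853] F [-1.2  0.3 -0. ] open 0.821
```

```bash
python3 -m jog '[[[1.2,2,-1.3],[-0.016,0.006,-0.016],7],[[0,3,0],[0,0,0],7],[[0,0,0],[0,0,0],7]]'; python3 go.py .4398 .093 .006 135.2
```

```text
time_s: 9.75
eef_pos: [0.4455, 0.0927, 0.0344]
eef_rot: [-0.651, 0.653, 0.275, -0.271]
wrist_force: [-1.7, -0.3, -0.2]
opening: 0.821
shift cm [-0.39  2.84  0.44] turn [0.005 0.004 0.005] t 9.75 pos [0.4455 0.0927 0.0344] F [-1.7 -0.3 -0.2] open 0.821
```

```bash
python3 -m jog '[[[-0.35,1.4,0.4],[0.005,0.004,0.005],7],[[0,1.1,0],[0,0,0],7],[[0,0,0],[0,0,0],7],[[0,0,0],[0,0,0],7]]'; python3 go.py .4398 .093 .006 135.2
```

```text
time_s: 10.08
eef_pos: [0.4446, 0.0933, 0.0097]
eef_rot: [0.653, -0.653, -0.271, 0.272]
wrist_force: [0.8, -0.7, 1.2]
opening: 0.821
shift cm [-0.36  0.37  0.32] turn [-0.    -0.001 -0.   ] t 10.08 pos [0.4446 0.0933 0.0097] F [ 0.8 -0.7  1.2] open 0.821
```

```bash
python3 -m jog '[[[-0.35,0.2,0.3],[0,0,0],7],[[0,0,0],[0,0,0],7],[[0,0,0],[0,0,0],2.5],[[0,0,0],[0,0,0],2.5],[[0,0,0],[0,0,0],2.5],[[0,0,0],[0,0,0],2.5],[[0,0,0],[0,0,0],2.5],[[0,0,0],[0,0,0],2.5],[[0,-3,0],[0,0,0],2.5],[[0,-4,0],[0,0,0],2.5],[[0,-4,0],[0,0,0],2.5],[[0,0,0],[0,0,0],2.5]]'; python3 go.py .7024 .0815 .055 124.8
python3 - <<'E'
from fit import *
def top(c,zs):
    P=pts(c).reshape(-1,3);p,R,o=tcp();Q=R.inv().apply(P-p)*1000
    for z in zs:
        A=(abs(Q[:,2]-z)<3)&(Q[:,1]>-34)&(Q[:,1]<-2)
        print(z,[(x,np.percentile(Q[A&(abs(Q[:,0]-x)<1),1],10).round(1)) for x in range(-12,13,3) if (A&(abs(Q[:,0]-x)<1)).sum()>2])
    A=(abs(Q[:,0])<12)&(Q[:,1]>-34)&(Q[:,1]<-2)&(abs(Q[:,2])<70)
    print("z range",np.percentile(Q[A,2],[0.2,99.8]).round(1))
top(shot("wrist"),(-15,0,15,30,38))
E
```

```text
time_s: 11.08
eef_pos: [0.4399, 0.093, 0.1232]
eef_rot: [0.653, -0.653, -0.271, 0.272]
wrist_force: [2.5, 0.3, -0.3]
opening: 0.354
shift cm [ 17.71   6.75 -19.44] turn [-0.002  0.181 -0.002] t 11.08 pos [0.4399 0.093  0.1232] F [ 2.5  0.3 -0.3] open 0.354
-15 [(-12, np.float64(-18.8)), (-9, np.float64(-21.2)), (-6, np.float64(-23.4)), (-3, np.float64(-24.2)), (0, np.float64(-24.6)), (3, np.float64(-24.5)), (6, np.float64(-23.6)), (9, np.float64(-22.3)), (12, np.float64(-20.2))]
0 [(-12, np.float64(-18.9)), (-9, np.float64(-21.8)), (-6, np.float64(-23.5)), (-3, np.float64(-24.7)), (0, np.float64(-24.9)), (3, np.float64(-24.9)), (6, np.float64(-24.5)), (9, np.float64(-22.8)), (12, np.float64(-20.5))]
15 [(-12, np.float64(-18.5)), (-9, np.float64(-21.5)), (-6, np.float64(-23.4)), (-3, np.float64(-24.4)), (0, np.float64(-24.8)), (3, np.float64(-24.7)), (6, np.float64(-23.8)), (9, np.float64(-22.7)), (12, np.float64(-21.1))]
30 [(-12, np.float64(-17.9)), (-9, np.float64(-20.8)), (-6, np.float64(-22.7)), (-3, np.float64(-23.9)), (0, np.float64(-24.1)), (3, np.float64(-24.0)), (6, np.float64(-23.5)), (9, np.float64(-22.0)), (12, np.float64(-19.6))]
38 [(-12, np.float64(-16.9)), (-9, np.float64(-20.1)), (-6, np.float64(-22.0)), (-3, np.float64(-23.1)), (0, np.float64(-23.6)), (3, np.float64(-23.7)), (6, np.float64(-22.6)), (9, np.float64(-21.2)), (12, np.float64(-18.8))]
z range [-37.4  41.6]
```

```bash
python3 -m jog '[[[2.42,0,-2.6],[0,0.024,0],2.5],[[2.42,0,-2.6],[0,0.024,0],2.5],[[2.42,0,-2.6],[0,0.024,0],2.5],[[2.42,0,-2.6],[0,0.024,0],2.5],[[2.42,0,-2.6],[0,0.024,0],2.5],[[2.42,0,-2.6],[0,0.024,0],2.5],[[2.42,0,-2.6],[0,0.024,0],2.5],[[2,0,-2.2],[0,0.024,0],2.5],[[0,0,0],[0,0,0],2.5]]'; python3 go.py .7226 .0570 .054 124.4
```

```text
time_s: 11.88
eef_pos: [0.7139, 0.0599, 0.0982]
eef_rot: [0.68, -0.674, -0.196, 0.214]
wrist_force: [-1.1, -0.6, -0.3]
opening: 0.353
shift cm [ 0.66  4.4  -0.8 ] turn [-0.016 -0.013 -0.021] t 11.88 pos [0.7139 0.0599 0.0982] F [-1.1 -0.6 -0.3] open 0.353
```

```bash
python3 -m jog '[[[0.6,0,-0.8],[-0.016,-0.013,-0.021],2.5],[[0,2,0],[0,0,0],2.5],[[0,1.6,0],[0,0,0],2.5],[[0,0,0],[0,0,0],2.5],[[0,0,0],[0,0,0],2.5]]'; python3 go.py .7226 .0570 .054 124.4; cat > al.py <<'E'
from fit import *
import sys
def al(zs,za):
    c=shot("wrist");P=pts(c).reshape(-1,3);p,R,o=tcp();Q=R.inv().apply(P-p)*1000
    def up(z,w,xr,r):
        A=(abs(Q[:,2]-z)<w)&(Q[:,1]>-34)&(Q[:,1]<0)
        X=[];
        for x in np.arange(-xr,xr+.1,1):
            a=A&(abs(Q[:,0]-x)<.7)
            if a.sum()>2: X.append((x,np.percentile(Q[a,1],15)))
        return circ(np.array(X),r) if len(X)>4 else None
    for z in zs: print("part",z,up(z,3,11,16))
    for z in za:
        A=(abs(Q[:,0])<9)&(Q[:,1]>-26)&(Q[:,1]<0)&(abs(Q[:,2]-z)<4); print("axle",z,circ(Q[A],6) if A.sum()>20 else None)
    A=(abs(Q[:,0])<4)&(Q[:,1]>-34)&(Q[:,1]<0)&(Q[:,2]<150)
    h=np.histogram(Q[A,2],np.arange(-45,150,3));print("occupied z",[int(b) for b,n in zip(h[1],h[0]) if n<4])
    print("pos",p.round(4),"F",np.round(o["wrist_force"],1),"t",round(o["time_s"],2)); return c
if __name__=="__main__": al(eval(sys.argv[1]),eval(sys.argv[2]))
E
python3 al.py "(-15,0,15,30)" "(65,75,90,120)"
```

```text
time_s: 12.3
eef_pos: [0.7203, 0.0558, 0.0496]
eef_rot: [0.677, -0.674, -0.205, 0.213]
wrist_force: [0.4, 0.6, -0.1]
opening: 0.353
shift cm [ 0.26 -0.45 -0.03] turn [-0.007 -0.    -0.009] t 12.3 pos [0.7203 0.0558 0.0496] F [ 0.4  0.6 -0.1] open 0.353
part -15 (array([-0.01, -5.97]), np.float64(0.12), 23)
part 0 (array([ 0.05, -6.38]), np.float64(0.12), 23)
part 15 (array([ 0.14, -6.23]), np.float64(0.11), 23)
part 30 (array([ 0.12, -5.61]), np.float64(0.11), 23)
axle 65 (array([  2.28, -13.22]), np.float64(0.45), 520)
axle 75 (array([  2.12, -13.08]), np.float64(0.41), 511)
axle 90 (array([  1.93, -13.03]), np.float64(0.43), 567)
axle 120 (array([ -0.06, -20.27]), np.float64(1.36), 183)
occupied z [-45, -42, 45, 48, 51, 54, 120, 123, 126, 129, 132, 135, 138, 141, 144]
pos [0.7197 0.0558 0.0492] F [-0.1 -0.7 -1.9] t 12.35
```

```bash
python3 -m jog '[[[0.21,-0.66,0],[-0.007,-0.006,-0.009],2.5],[[0,0,0],[0,0,0],2.5],[[0,0,0],[0,0,0],2.5],[[0,0,0],[0,0,0],2.5]]'; python3 al.py "(-15,0,15,30)" "(62,75,90,105)"
```

```text
time_s: 12.68
eef_pos: [0.7223, 0.0576, 0.0591]
eef_rot: [-0.675, 0.675, 0.213, -0.211]
wrist_force: [0.4, 0.6, 0.3]
opening: 0.355
part -15 (array([-0.56, -5.37]), np.float64(0.14), 23)
part 0 (array([-0.55, -5.81]), np.float64(0.09), 23)
part 15 (array([-0.33, -5.67]), np.float64(0.08), 23)
part 30 (array([-0.47, -5.05]), np.float64(0.13), 23)
axle 62 (array([-0.45, -3.65]), np.float64(0.47), 352)
axle 75 (array([-0.53, -3.64]), np.float64(0.41), 436)
axle 90 (array([-0.55, -3.79]), np.float64(0.42), 506)
axle 105 (array([ -0.14, -13.96]), np.float64(1.86), 727)
occupied z [-45, -42, 45, 48, 51, 54, 123, 126, 129, 132, 135, 138, 141, 144]
pos [0.7225 0.0576 0.0593] F [-0.  -0.7 -0.5] t 12.73
```

```bash
python3 -m jog '[[[0,0.2,0.6],[0.003,0,0.002],2.5],[[0,0,0],[0,0,0],2.5],[[0,0,0],[0,0,0],2.5]]'; python3 al.py "(-15,0,15,30)" "(55,65,80)"; python3 go.py .7226 .0570 .054 124.4
```

```text
time_s: 12.98
eef_pos: [0.7195, 0.0631, 0.0588]
eef_rot: [0.675, -0.674, -0.212, 0.211]
wrist_force: [0.3, -0.4, -0.1]
opening: 0.353
part -15 (array([-0.22, -5.67]), np.float64(0.12), 23)
part 0 (array([-0.3 , -6.15]), np.float64(0.11), 23)
part 15 (array([-0.15, -6.04]), np.float64(0.12), 23)
part 30 (array([-0.3 , -5.26]), np.float64(0.09), 23)
axle 55 (array([-1.03, -4.09]), np.float64(0.43), 299)
axle 65 (array([-1.15, -4.11]), np.float64(0.42), 415)
axle 80 (array([-1.23, -4.14]), np.float64(0.41), 465)
occupied z [-45, -42, 45, 48, 120, 123, 126, 129, 132, 135, 138, 141, 144]
pos [0.7195 0.0632 0.0587] F [ 0.2  0.2 -0.1] t 13.03
shift cm [-0.1   0.47 -0.69] turn [-0.     0.007  0.003] t 13.03 pos [0.7195 0.0632 0.0587] F [ 0.2  0.2 -0.1] open 0.357
```

```bash
python3 -m jog '[[[-0.08,0.22,0],[0,0,0.002],2.5],[[0,0,0],[0,0,0],2.5],[[0,0,0],[0,0,0],2.5]]'; python3 al.py "(0,15,30)" "(55,65,80)"
```

```text
time_s: 13.28
eef_pos: [0.7186, 0.0628, 0.0562]
eef_rot: [0.675, -0.675, -0.212, 0.212]
wrist_force: [0.4, 0.5, -0.7]
opening: 0.355
part 0 (array([-0.19, -6.16]), np.float64(0.08), 23)
part 15 (array([-0.3 , -6.11]), np.float64(0.1), 23)
part 30 (array([-0.2 , -5.41]), np.float64(0.11), 23)
axle 55 (array([-0.02, -6.87]), np.float64(0.49), 325)
axle 65 (array([-0.1 , -6.81]), np.float64(0.4), 437)
axle 80 (array([-0.28, -6.8 ]), np.float64(0.4), 466)
occupied z [-45, -42, 45, 48, 120, 123, 126, 129, 132, 135, 138, 141, 144]
pos [0.7185 0.0628 0.056 ] F [ 1.1 -0.3  0.4] t 13.33
```

```bash
python3 -m jog '[[[0,-0.04,0.5],[0,-0.006,0],2.5],[[0,0,0.5],[0,0,0],2.5],[[0,0,0.5],[0,0,0],2.5],[[0,0,0.3],[0,0,0],2.5],[[0,0,0],[0,0,0],2.5]]'; python3 al.py "(0,15,30)" "(50,60,70,80)"
```

```text
time_s: 13.75
eef_pos: [0.7079, 0.0786, 0.0567]
eef_rot: [-0.674, 0.674, 0.214, -0.213]
wrist_force: [-0.7, 0.4, -0.5]
opening: 0.355
part 0 (array([-0.3 , -6.02]), np.float64(0.12), 23)
part 15 (array([-0.27, -5.97]), np.float64(0.1), 23)
part 30 (array([-0.29, -5.19]), np.float64(0.15), 23)
axle 50 (array([-0.2 , -6.12]), np.float64(0.37), 390)
axle 60 (array([-0.21, -6.24]), np.float64(0.4), 415)
axle 70 (array([-0.17, -6.22]), np.float64(0.38), 442)
axle 80 (array([  0.16, -16.44]), np.float64(1.64), 547)
occupied z [-45, -42, 123, 126, 129, 132, 135, 138, 141, 144]
pos [0.7079 0.0786 0.0567] F [-1.   1.5 -0.9] t 13.8
```

```bash
python3 -m jog '[[[0,0,0.7],[0,0,0],2.5],[[0,0,0.7],[0,0,0],2.5],[[0,0,0.7],[0,0,0],2.5],[[0,0,0.7],[0,0,0],2.5],[[0,0,0.7],[0,0,0],2.5],[[0,0,0],[0,0,0],2.5]]'; python3 al.py "(0,15,30)" "(50,60)"
```

```text
time_s: 14.3
eef_pos: [0.6869, 0.1084, 0.0574]
eef_rot: [-0.673, 0.675, 0.215, -0.212]
wrist_force: [-0.7, 0.8, -0.6]
opening: 0.356
part 0 (array([-0.31, -6.08]), np.float64(0.14), 23)
part 15 (array([-0.17, -5.96]), np.float64(0.1), 23)
part 30 (array([-0.28, -5.32]), np.float64(0.12), 23)
axle 50 (array([ -0.08, -14.95]), np.float64(1.27), 584)
axle 60 (array([ -0.17, -13.31]), np.float64(1.18), 663)
occupied z [-45, -42, -39, 114, 117, 120, 123, 126, 129, 132, 135, 138, 141, 144]
pos [0.6871 0.1082 0.0574] F [ 0.4  1.6 -0.7] t 14.35
```

```bash
python3 -m jog '[[[0,0,0.6],[0,0,0],2.5],[[0,0,0.6],[0,0,0],2.5],[[0,0,0.6],[0,0,0],2.5],[[0,0,0.6],[0,0,0],2.5],[[0,0,0.6],[0,0,0],2.5],[[0,0,0],[0,0,0],2.5]]'; python3 go.py .7079 .0786 .0567 124.1
```

```text
time_s: 14.85
eef_pos: [0.6687, 0.1346, 0.0575]
eef_rot: [-0.673, 0.676, 0.215, -0.212]
wrist_force: [-0.1, 0.7, -0.8]
opening: 0.351
shift cm [-0.01  0.11 -6.84] turn [0.005 0.018 0.003] t 14.85 pos [0.6687 0.1346 0.0575] F [-0.1  0.7 -0.8] open 0.351
```

```bash
python3 -m jog '[[[0,0.05,0.4],[0,0,0],2.5],[[0,0,0.4],[0,0,0],2.5],[[0,0,0.3],[0,0,0],2.5],[[0,0,0.2],[0,0,0],2.5],[[0,0,0],[0,0,0],2.5]]'; python3 go.py .7079 .0786 .0567 124.1; python3 -m jog '[[[0,0,0.2],[0,0,0],2.5],[[0,0,0.1],[0,0,0],2.5]]';python3 go.py .7079 .0786 .0567 124.1
```

```text
time_s: 15.27
eef_pos: [0.6592, 0.1477, 0.0567]
eef_rot: [-0.673, 0.675, 0.215, -0.213]
wrist_force: [-0.2, -1.2, 0.9]
opening: 0.356
shift cm [ 0.    0.02 -8.45] turn [0.003 0.019 0.002] t 15.27 pos [0.6592 0.1477 0.0567] F [-0.2 -1.2  0.9] open 0.356
time_s: 15.43
eef_pos: [0.6591, 0.1476, 0.0571]
eef_rot: [-0.671, 0.677, 0.215, -0.212]
wrist_force: [1.9, -2.7, -0.6]
opening: 0.357
shift cm [ 0.02  0.11 -8.45] turn [0.008 0.019 0.002] t 15.43 pos [0.6591 0.1476 0.0571] F [ 1.9 -2.7 -0.6] open 0.357
```

```bash
python3 -m jog '[[[0,0,0.3],[0,0,0],2.5],[[0,0,0.3],[0,0,0],2.5]]';python3 go.py .7079 .0786 .0567 124.1; python3 - <<'E'
from h import *
c=shot("side"); save("s3.png",c["frame"][190:310,320:480],4.5)
E
```

```text
time_s: 15.6
eef_pos: [0.659, 0.1477, 0.0579]
eef_rot: [-0.669, 0.68, 0.216, -0.21]
wrist_force: [6.1, -9.0, -2.8]
opening: 0.357
shift cm [ 0.03  0.26 -8.46] turn [0.018 0.017 0.004] t 15.6 pos [0.659  0.1477 0.0579] F [ 6.1 -9.  -2.8] open 0.357
```

View pics/s3.png

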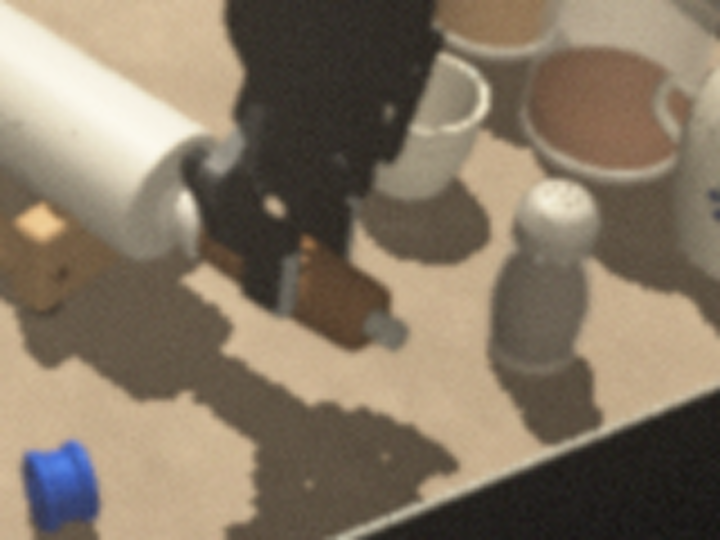

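The view shows the collar against the marble, the handle behind it and the axle tip showing (385,328). Pressing with 11 N moves nothing further, so the handle is home. I release it and go for the cap.

```bash
python3 -m jog '[[[0,0.1,0],[0.018,0,0.003],5],[[0,0,0],[0,0,0],5],[[0,0,0],[0,0,0],5],[[0,-3,0],[0,0,0],5],[[0,-4,0],[0,0,0],5],[[0,-3,0],[0,0,0],5]]'; python3 go.py .4272 .193 .10 122.5
```

```text
time_s: 16.15
eef_pos: [0.6516, 0.1473, 0.1482]
eef_rot: [0.677, -0.671, -0.205, 0.22]
wrist_force: [0.8, -0.4, 1.3]
opening: 0.588
shift cm [-15.69   5.33  16.53] turn [-0.014  0.043 -0.017] t 16.15 pos [0.6516 0.1473 0.1482] F [ 0.8 -0.4  1.3] open 0.588
```

```bash
python3 -m jog '[[[-2.25,0.3,2.37],[-0.014,0.006,-0.017],7],[[-2.25,0.3,2.37],[0,0.006,0],7],[[-2.25,0.4,2.37],[0,0.006,0],7],[[-2.25,0.4,2.37],[0,0.006,0],7],[[-2.25,0.4,2.37],[0,0.006,0],7],[[-2.25,0.4,2.37],[0,0.006,0],7],[[-1.8,0.4,2],[0,0.006,0],7],[[0,0,0],[0,0,0],7],[[0,0,0],[0,0,0],7]]'; python3 - <<'E'
from fit import *
c=shot("wrist");P=pts(c);Z=P[...,2]
m=(Z>.008)&(Z<.045)&(np.hypot(P[...,0]-.4272,P[...,1]-.193)<.035)
Q=P[m];r=cv2.minAreaRect((Q[:,:2]*1000).astype(np.float32));print(len(Q),np.round(r[0],1),np.round(r[1],1),r[2],Q.max(0),Q.min(0))
v,u=np.nonzero(m);save("w5.png",c["frame"][max(v.min()-25,0):v.max()+25,max(u.min()-25,0):u.max()+25],5)
rem(.4272,.193,.006,122.5)
E
```

```text
time_s: 16.9
eef_pos: [0.4295, 0.2017, 0.1291]
eef_rot: [-0.679, 0.679, 0.205, -0.191]
wrist_force: [0.7, 0.5, 0.9]
opening: 0.816
896 [427.8 195. ] [31.7 23.8] 32.096778869628906 [0.44434527 0.2125952  0.03445067] [0.40911038 0.18012376 0.00808264]
shift cm [-0.87 12.27 -0.55] turn [ 0.005 -0.     0.018] t 16.95 pos [0.4294 0.2016 0.1288] F [-0. -0. -0.] open 0.815
```

View pics/w5.png

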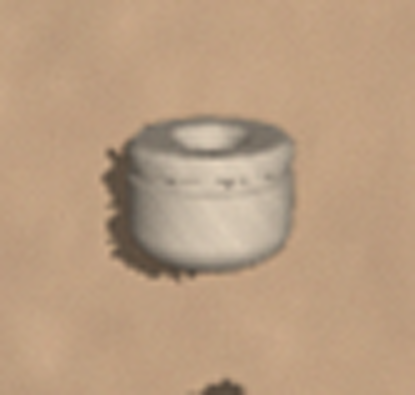

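The crop shows the steel cap with its open bore at (210,137) facing the marble side, so the orientation is right. I pick it up.

```bash
python3 -m jog '[[[-0.8,3,-0.5],[0.005,0,0.018],7],[[0,4,0],[0,0,0],7],[[0,2.5,0],[0,0,0],7],[[0,0,0],[0,0,0],7],[[0,0,0],[0,0,0],7]]'; python3 go.py .4278 .1938 .006 122.2
```

```text
time_s: 17.37
eef_pos: [0.4353, 0.1938, 0.0351]
eef_rot: [-0.679, 0.679, 0.202, -0.193]
wrist_force: [0.6, -0.3, 1.1]
opening: 0.824
shift cm [-0.67  2.9   0.41] turn [0.004 0.004 0.011] t 17.37 pos [0.4353 0.1938 0.0351] F [ 0.6 -0.3  1.1] open 0.824
```

```bash
python3 -m jog '[[[-0.65,1.2,0.4],[0.004,0.004,0.011],7],[[0,1,0],[0,0,0],7],[[0,0,0],[0,0,0],7],[[0,0,0],[0,0,0],7]]'; python3 go.py .4278 .1938 .006 122.2
```

```text
time_s: 17.7
eef_pos: [0.4316, 0.1941, 0.0148]
eef_rot: [-0.679, 0.68, 0.197, -0.194]
wrist_force: [0.4, 0.2, 0.5]
opening: 0.818
shift cm [-0.34  0.88  0.18] turn [ 0.002 -0.001  0.005] t 17.7 pos [0.4316 0.1941 0.0148] F [0.4 0.2 0.5] open 0.818
```

```bash
python3 -m jog '[[[-0.32,0.75,0.18],[0.002,0,0.005],7],[[0,0,0],[0,0,0],7],[[0,0,0],[0,0,0],7]]'; python3 go.py .4278 .1938 .006 122.2
```

```text
time_s: 17.95
eef_pos: [0.4292, 0.1943, 0.0083]
eef_rot: [-0.679, 0.68, 0.197, -0.195]
wrist_force: [0.6, -0.5, -0.3]
opening: 0.817
shift cm [-0.15  0.23  0.03] turn [ 0.001 -0.001  0.003] t 17.95 pos [0.4292 0.1943 0.0083] F [ 0.6 -0.5 -0.3] open 0.817
```

```bash
python3 -m jog '[[[-0.12,0.1,0],[0,0,0],7],[[0,0,0],[0,0,0],2.5],[[0,0,0],[0,0,0],2.5],[[0,0,0],[0,0,0],2.5],[[0,0,0],[0,0,0],2.5],[[0,0,0],[0,0,0],2.5],[[0,0,0],[0,0,0],2.5],[[0,-3,0],[0,0,0],2.5],[[0,-4,0],[0,0,0],2.5],[[0,-4,0],[0,0,0],2.5],[[0,-2,0],[0,0,0],2.5],[[0,0,0],[0,0,0],2.5]]'; python3 al.py "(-6,0,6,10)" "()"; python3 go.py .705 .082 .0567 123.7
```

```text
time_s: 18.95
eef_pos: [0.4249, 0.193, 0.1402]
eef_rot: [0.68, -0.679, -0.194, 0.198]
wrist_force: [0.5, -0.0, -0.1]
opening: 0.357
part -6 (array([ 1.00e-02, -1.04e+01]), np.float64(0.13), 23)
part 0 (array([  0.16, -10.69]), np.float64(0.12), 23)
part 6 (array([  0.07, -10.39]), np.float64(0.16), 23)
part 10 (array([ 0.06, -9.84]), np.float64(0.1), 23)
occupied z [-45, -42, -39, -36, -33, -30, -27, -24, -21, -18, -15, -12, 15, 18, 21, 24, 27, 30, 33, 36, 39, 42, 45, 48, 51, 54, 57, 60, 63, 66, 69, 72, 75, 78, 81, 84, 87, 90, 93, 96, 99, 102, 105, 108, 111, 114, 117, 120, 123, 126, 129, 132, 135, 138, 141, 144]
pos [0.4245 0.1929 0.1387] F [ 0.2  0.3 -0.7] t 19.0
shift cm [ 17.9    8.03 -24.33] turn [-0.003 -0.027 -0.006] t 19.0 pos [0.4245 0.1929 0.1387] F [ 0.2  0.3 -0.7] open 0.353
```

```bash
python3 -m jog '[[[0,-2,0],[0,0,0],2.5],[[2.24,0,-3.04],[0,-0.003,0],2.5],[[2.24,0,-3.04],[0,-0.003,0],2.5],[[2.24,0,-3.04],[0,-0.003,0],2.5],[[2.24,0,-3.04],[0,-0.003,0],2.5],[[2.24,0,-3.04],[0,-0.003,0],2.5],[[2.24,0,-3.04],[0,-0.003,0],2.5],[[2.24,0,-3.04],[0,-0.003,0],2.5],[[2.0,0,-3.0],[0,-0.003,0],2.5],[[0,0,0],[0,0,0],2.5],[[0,0,0],[0,0,0],2.5]]'; python3 go.py .705 .082 .0567 123.7
```

```text
time_s: 19.92
eef_pos: [0.705, 0.0789, 0.128]
eef_rot: [0.68, -0.673, -0.193, 0.217]
wrist_force: [-1.0, -0.7, -1.0]
opening: 0.357
shift cm [0.38 7.13 0.12] turn [-0.019  0.    -0.03 ] t 19.92 pos [0.705  0.0789 0.128 ] F [-1.  -0.7 -1. ] open 0.357
```

```bash
python3 -m jog '[[[0.3,0,-0.4],[-0.019,0,-0.03],2.5],[[0,2.5,0],[0,0,0],2.5],[[0,2.5,0],[0,0,0],2.5],[[0,1.2,0],[0,0,0],2.5],[[0,0,0],[0,0,0],2.5],[[0,0,0],[0,0,0],2.5]]'; python3 go.py .705 .082 .0567 123.7;  python3 al.py "(-6,0,6,10)" "(36,40)"
```

```text
time_s: 20.42
eef_pos: [0.7021, 0.0787, 0.0537]
eef_rot: [0.678, -0.675, -0.201, 0.209]
wrist_force: [0.8, 0.3, 0.5]
opening: 0.355
shift cm [ 0.43 -0.3   0.11] turn [-0.008  0.    -0.01 ] t 20.42 pos [0.7021 0.0787 0.0537] F [0.8 0.3 0.5] open 0.355
part -6 (array([-0.24, -8.72]), np.float64(0.12), 23)
part 0 (array([-0.16, -9.12]), np.float64(0.08), 23)
part 6 (array([-0.27, -8.75]), np.float64(0.12), 23)
part 10 (array([-0.11, -8.42]), np.float64(0.14), 23)
axle 36 (array([ 3.51, -8.96]), np.float64(0.42), 367)
axle 40 (array([  2.35, -19.17]), np.float64(1.74), 302)
occupied z [-45, -42, -39, -36, -33, -30, -27, -24, -21, -18, -15, -12, 15, 18, 21, 24, 27, 120, 123, 126, 129, 132, 135, 138, 141, 144]
pos [0.7019 0.0788 0.0537] F [-1.1 -0.4 -0.4] t 20.47
```

```bash
python3 -m jog '[[[0.36,0,0],[-0.008,0,-0.01],2.5],[[0,0,0],[0,0,0],2.5],[[0,0,0],[0,0,0],2.5],[[0,0,0],[0,0,0],2.5]]';  python3 al.py "(-6,0,6,10,60,75,90,105)" "(36,)"
```

```text
time_s: 20.8
eef_pos: [0.7074, 0.0817, 0.0584]
eef_rot: [-0.676, 0.677, 0.208, -0.203]
wrist_force: [0.1, 0.7, -1.0]
opening: 0.357
part -6 (array([-0.47, -8.51]), np.float64(0.11), 23)
part 0 (array([-0.47, -8.79]), np.float64(0.09), 23)
part 6 (array([-0.32, -8.57]), np.float64(0.13), 23)
part 10 (array([-0.6 , -8.24]), np.float64(0.12), 23)
part 60 (array([-3.18, -3.65]), np.float64(0.12), 23)
part 75 (array([-3.41, -4.37]), np.float64(0.13), 23)
part 90 (array([-3.62, -4.48]), np.float64(0.09), 23)
part 105 (array([-4.12, -4.09]), np.float64(0.12), 23)
axle 36 (array([-2.53, -4.43]), np.float64(0.44), 367)
occupied z [-45, -42, -39, -36, -33, -30, -27, -24, -21, -18, -15, -12, 15, 18, 21, 24, 27, 120, 123, 126, 129, 132, 135, 138, 141, 144]
pos [0.7077 0.0816 0.0587] F [ 1.2 -0.   0.3] t 20.85
```

```bash
python3 -m jog '[[[-0.15,0.42,0],[0.002,-0.02,0.005],2.5],[[0,0,0],[0,0,0],2.5],[[0,0,0],[0,0,0],2.5],[[0,0,0],[0,0,0],2.5]]';  python3 al.py "(0,10,60,75,105)" "(36,)"
```

```text
time_s: 21.18
eef_pos: [0.7075, 0.0805, 0.0558]
eef_rot: [-0.673, 0.675, 0.215, -0.211]
wrist_force: [0.3, -0.7, 0.0]
opening: 0.355
part 0 (array([-0.48, -9.06]), np.float64(0.09), 23)
part 10 (array([-0.31, -8.52]), np.float64(0.15), 23)
part 60 (array([-1.05, -6.42]), np.float64(0.12), 23)
part 75 (array([-1.07, -7.22]), np.float64(0.1), 23)
part 105 (array([-0.99, -6.87]), np.float64(0.09), 23)
axle 36 (array([-0.99, -7.29]), np.float64(0.45), 379)
occupied z [-45, -42, -39, -36, -33, -30, -27, -24, -21, -18, -15, -12, 15, 18, 21, 24, 27, 120, 123, 126, 129, 132, 135, 138, 141, 144]
pos [0.7075 0.0805 0.0558] F [-0.2  0.4 -0.9] t 21.23
```

Yaw is now in line. x −0.5 mm and y +1.6 mm remain.

```bash
python3 -m jog '[[[-0.05,0.17,0],[0.003,0,0.001],2.5],[[0,0,0],[0,0,0],2.5],[[0,0,0],[0,0,0],2.5]]';  python3 al.py "(0,10,60,75,105)" "(36,)"
```

```text
time_s: 21.48
eef_pos: [0.707, 0.0801, 0.0538]
eef_rot: [-0.674, 0.674, 0.214, -0.212]
wrist_force: [0.4, -0.3, 0.1]
opening: 0.353
part 0 (array([-0.27, -9.3 ]), np.float64(0.1), 23)
part 10 (array([-0.05, -8.52]), np.float64(0.16), 23)
part 60 (array([-0.28, -8.32]), np.float64(0.11), 23)
part 75 (array([-0.34, -8.96]), np.float64(0.11), 23)
part 105 (array([-0.31, -8.65]), np.float64(0.09), 23)
axle 36 (array([-0.22, -9.22]), np.float64(0.44), 386)
occupied z [-45, -42, -39, -36, -33, -30, -27, -24, -21, -18, -15, -12, 15, 18, 21, 24, 27, 120, 123, 126, 129, 132, 135, 138, 141, 144]
pos [0.7069 0.08   0.0537] F [ 0.5 -0.1 -1.7] t 21.53
```

```bash
python3 -m jog '[[[0,0,0.4],[0,0,0],2.5],[[0,0,0.4],[0,0,0],2.5],[[0,0,0.4],[0,0,0],2.5],[[0,0,0.4],[0,0,0],2.5],[[0,0,0.3],[0,0,0],2.5],[[0,0,0],[0,0,0],2.5]]'; python3 go.py .7069 .0800 .0537 123.7;  python3 al.py "(0,10,40,55,80)" "(20,)"
```

```text
time_s: 22.03
eef_pos: [0.6945, 0.0976, 0.0535]
eef_rot: [0.674, -0.674, -0.213, 0.212]
wrist_force: [0.1, -0.1, -0.5]
opening: 0.356
shift cm [ 0.01 -0.02 -2.16] turn [0.    0.023 0.001] t 22.03 pos [0.6945 0.0976 0.0535] F [ 0.1 -0.1 -0.5] open 0.356
part 0 (array([-0.39, -9.11]), np.float64(0.1), 23)
part 10 (array([-0.4 , -8.75]), np.float64(0.12), 23)
part 40 (array([-0.2 , -8.51]), np.float64(0.11), 23)
part 55 (array([-0.31, -9.14]), np.float64(0.07), 23)
part 80 (array([-0.22, -8.94]), np.float64(0.07), 23)
axle 20 (array([  1.12, -19.43]), np.float64(1.98), 229)
occupied z [-45, -42, -39, -36, -33, -30, -27, -24, -21, -18, -15, -12, 120, 123, 126, 129, 132, 135, 138, 141, 144]
pos [0.6946 0.0974 0.0535] F [-0.2  0.3 -0.1] t 22.08
```

```bash
python3 -m jog '[[[0,0,0.25],[0,0,0],2.5],[[0,0,0.25],[0,0,0],2.5]]'; python3 -m jog '[[[0,0,0.25],[0,0,0],2.5]]';python3 -m jog '[[[0,0,0.25],[0,0,0],2.5]]'; python3 go.py .7069 .0800 .0537 123.7
```

```text
time_s: 22.25
eef_pos: [0.6924, 0.1009, 0.0539]
eef_rot: [-0.674, 0.675, 0.214, -0.212]
wrist_force: [1.3, -1.5, -0.8]
opening: 0.356
time_s: 22.33
eef_pos: [0.6913, 0.1026, 0.0541]
eef_rot: [-0.674, 0.675, 0.214, -0.211]
wrist_force: [1.9, -1.8, -0.1]
opening: 0.354
time_s: 22.42
eef_pos: [0.6899, 0.1046, 0.0542]
eef_rot: [-0.674, 0.675, 0.214, -0.211]
wrist_force: [1.1, -0.0, -0.4]
opening: 0.364
shift cm [-0.02  0.06 -2.99] turn [0.003 0.023 0.003] t 22.42 pos [0.6899 0.1046 0.0542] F [ 1.1 -0.  -0.4] open 0.364
```

```bash
for i in 1; do python3 -m jog '[[[0,0,0.2],[0,0,0],2.5]]'; python3 -m jog '[[[0,0,0.25],[0,0,0],2.5]]'; done; python3 go.py .7069 .0800 .0537 123.7
```

```text
time_s: 22.5
eef_pos: [0.6885, 0.1065, 0.0542]
eef_rot: [-0.674, 0.675, 0.214, -0.211]
wrist_force: [2.9, -6.0, -0.2]
opening: 0.358
time_s: 22.58
eef_pos: [0.6885, 0.1067, 0.0548]
eef_rot: [-0.672, 0.677, 0.215, -0.211]
wrist_force: [7.2, -14.5, -2.3]
opening: 0.357
shift cm [-0.03  0.14 -3.24] turn [0.008 0.023 0.004] t 22.58 pos [0.6885 0.1067 0.0548] F [  7.2 -14.5  -2.3] open 0.357
```

```bash
python3 -m jog '[[[0,0.1,-0.05],[0.006,0,0.003],2.5],[[0,0,0],[0,0,0],5],[[0,0,0],[0,0,0],5],[[0,0,0],[0,0,0],5],[[0,-3,0],[0,0,0],5],[[0,-4,0],[0,0,0],5],[[0,-4,-2],[0,0,0],5],[[0,-2,-3],[0,0,0],5],[[0,0,-3],[0,0,0],5],[[0,0,0],[0,0,0],5],[[0,0,0],[0,0,0],5]]'; python3 - <<'E'
from h import *
import pickle
from axle import pin
cs=pickle.load(open("c0.pkl","rb"))
c=shot("side"); save("s4.png",c["frame"][140:330,200:460],3)
P0,m,d,n,s0,e0=pin(cs["side"])
for P in (P0,pts(c).reshape(-1,3)):
    s=(P[:,:2]-m)@d;e=(P[:,:2]-m)@n
    A=(P[:,2]>.035)&(P[:,2]<.1)&(abs(e-.004)<.03)&(s<.3)&(s>.02)
    big=A&(P[:,2]>.082); print("roller end",np.percentile(s[big],99.5).round(4),"outer end",s[A].max().round(4))
w=shot("wrist");save("w6.png",w["frame"])
p,R,o=tcp();print(p,o["time_s"],o["opening"],o["wrist_force"])
E
```

```text
time_s: 23.5
eef_pos: [0.7325, 0.0433, 0.187]
eef_rot: [0.675, -0.673, -0.212, 0.216]
wrist_force: [-0.3, 0.0, -0.7]
opening: 0.586
roller end 0.1033 outer end 0.219
roller end 0.1035 outer end 0.2317
[0.73145921 0.0437129  0.18569202] 23.6 0.5891816079904995 [-0.34142688 -0.3457253  -0.09249886]
```

View pics/s4.png

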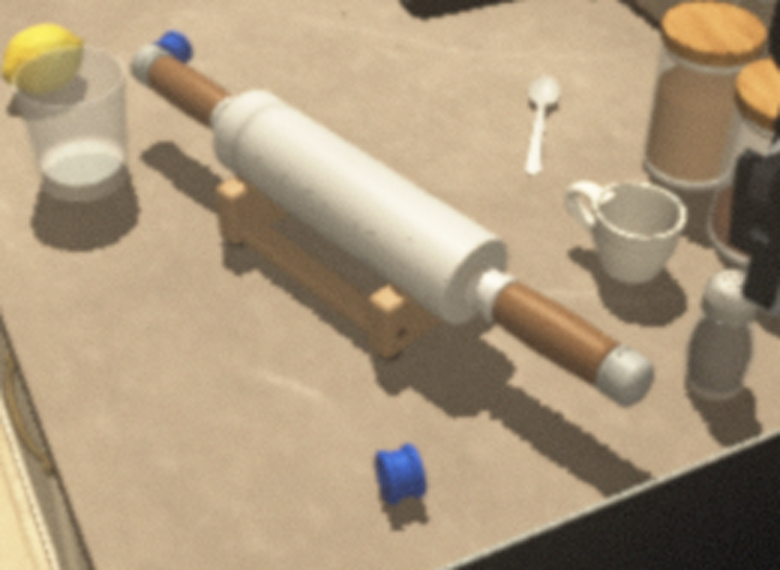

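The finished grip runs from the marble to the cap at (625,375), and the cap's end is 128 mm from the face. That equals the stack length (22+80+26), so there are no gaps. The roller end moved only 0.2 mm.

```bash
python3 -c "
from bench import ctrl
print(ctrl.hand_in(), ctrl.get_obs()['time_s'])"
```

```text
the job is handed in; nothing more can be done
the job is handed in; nothing more can be done
```

I slid the collar onto the axle, then the handle, which pushed the collar up to the marble. Then I pushed the steel cap on until it passed the sprung balls and stopped hard, released it and moved clear. I handed the job in at about 23.6 s of the 72 s; `hand_in` reports no verdict.

- **Fit:** in the side camera, the cap's outer end is about 128 mm from the marble face, which equals the three parts end to end (22 + 80 + 26 mm), so there are no gaps.
- **Force:** the last wrist readings when pressing were about 11 N on the handle and 16 N on the cap. The 16 N is below the 25 N limit but inside the 15 to 22 N range where the pin can slide.
- **Pin and other things:** the roller end moved 0.2 mm in the side camera. The cup, tumbler, salt shaker and blue look-alikes look undisturbed in the pictures, but I did not measure them.
- **Axle play:** I did not push the axle straight. I measured it leaning about 0.03 rad and fed each part along its actual direction, so it may still lean by that much; the limit at the end is 0.12 rad.
- **Readings that disagreed:** near the axle tip the top camera was about 3 mm off the wrist camera, and I relied on the wrist camera. The cap travelled about 3 mm further than I predicted before stopping.

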